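# Fish out the dropped tube beads and gauge the strand

### The arm

A 6-joint arm with a two-finger parallel gripper is mounted at the origin on the work surface. World frame = base frame: x ahead of the robot, y to its left, z up, the work surface at z = 0. Lengths are in mm, angles in rad, forces in N, time in s.
With the tool pointing down it reaches from about 300 to 775 mm from the base axis. Payload 14.6 kg.
Tool frame: the origin (TCP) lies between the finger pads; the fingertips stand 19 mm ahead of it and the grasp point (between the pads) is the TCP; z points along the fingers, y is the line along which they close (so a half turn about z gives the same grasp; the last joint's range is limited). The gripper opens to 94 mm and grips with 3 to 60 N. Pads are 16 mm wide; open, the fingers measure 119 mm over their backs; the gripper's body (75 mm by 177 mm) begins 78 mm behind the grasp point.
Start: joints at [-1.376, 0.3, 1.521, -0, 1.321, -0.067], TCP at [142.344, -531.251, 224.446] pointing down, gripper open.
Joint ranges: [-3.03, 3.03], [-0.79, 2.21], [0.23, 2.52], [-1.04, 4.18], [0, 3.07], [-2.55, 2.55]. Speed limits (rad/s): [2.22, 2.22, 2.57, 3.14, 3.14, 3.14].

### API

Orientations are given as [roll, pitch, yaw] about the fixed x, y, z axes, in that order (R = Rz(yaw) Ry(pitch) Rx(roll)).
In Python, from cell import monitor, imaging, job, find_in, trace gives the robot as it stands. The module is installed in compiled form; this text tells all that it offers.
- The arm moves only by the tool arm_command, never from a script. Its argument "steps" is a list of rows, each a list of 5 numbers: the opening, from 0 (shut) to 1 (fully open), then the shift along the tool's x, y, z in mm, then the turn about the tool's z in degrees. In form: [[gripper, dx, dy, dz, turn], ...]. A call has 1 to 20 rows; each row is the pose to reach, as a shift and turn from the pose commanded when the call began, along the tool's axes at that moment; what a row does not reach only later rows make up. A row lasts 1/8 s, in which the tool goes at most 62.5 mm and 10.7 degrees, less where a joint would pass 70% of its speed; a pose out of reach is approached as far as the arm can. A call with a gripper value outside its range is refused whole. The fingers move at their own pace and stop on an object; "force" is the grip in N (left out, the last holds). Time passes only in rows, so rows that repeat a pose let the fingers close. It gives the time, the measured TCP pose, the force, the opening and the grip force at its end, in the units of the state.
- monitor.read_state(): the state, without advancing time (a new reading comes with each control period).
- imaging.camera(name): name is "scene" or "top" or "wrist"; returns a dict with "img" (480x640x3 uint8, red, green, blue), "mtx" (3x3 intrinsics, pixels), "view" (4x4, takes a point from world to camera coordinates). Camera axes: x right, y down, z forward; pixel columns grow to the right and rows downward; lengths in mm; the calibration is good to about 2 mm. The wrist camera is an equidistant fisheye: a pixel r from the principal point sees the ray r / f radians off the axis. A picture is of the moment at which its call begins. There is no depth.
- job.sign_off(): hands the job in; it is judged then, once.
Trained networks look in a picture, given as the dict that the camera call returned (one of the last four; its "shot" number tells which), for a name from the list of things; names that differ only in an ending like _2 or _b are one class to them, and where a whole thing is asked for, a point or a joint stands for the part that bears it (a point fixed in the world has none). Each returns a list of dicts, best first, with "p" (0 to 1); they miss things now and then, are a little off and sometimes report something else, mostly with a low value. They report only what shows in the picture. A call takes as long as a camera call. They do not tell look-alikes from the thing itself.
- find_in(picture, target): "rect" ([centre column, centre row, width, height] in pixels, round what is visible of it).
- trace(picture, target): "region" (480x640 bool, what is visible of it) and "rect" ([centre column, centre row, width, height] in pixels, round what is visible of it).
The state is a dict: "clock": time; "joints": joint angles; "qd": joint speeds; "effort": joint torques, N m; "eef_pos": TCP position; "eef_rot": TCP orientation; "wrist_force": force on the tool from outside, world axes, zero at the start; "moment": the same for the moment, N m; "finger_gap": finger opening in mm; "finger_force": force on a finger pad.
Only numpy, scipy, OpenCV 4.12 (cv2) and the standard library are available. Lean on these libraries where they do the work, as an engineer would, in place of code of your own. Each camera call takes 0.05 s, during which the arm holds its last target. There are 200 camera calls.

### The job

Some of the big wooden tube beads have fallen into the gap between the two drawer towers: fish them out with the bent rod from its rack, keeping the gripper itself off them while they are down in the gap. Then lay every bead, these and the ones on the table, end to end in the groove of the flat caliper and gently slide its jaw shut until it bears on the row and squeezes it against the fixed jaw, so that the strand's length can be read, and leave it shut. Finish with the rod hanging in its rack again, and leave the jars and the scissors alone.

Things in the scene. Friction and masses are not known exactly. Their poses are not given: they have to be found in the camera images.
- towers: pair of small wooden drawer towers, fixed to the table, on the left or the right of it; each 200 mm long (x), 70 mm wide (y), 100 mm high, with a 46 mm wide gap between them that runs along x, open above and at both ends, floor = table. Origin: on the table at the middle of the gap
- rack: fixed wooden rod rack; its board's top is 140 mm above the table, 12 mm thick, 120 mm wide (y), reaching from x = -30 to +56 mm, with a 13 mm wide slot along x, open to the front (-x) and ending at x = +30 mm. Two posts at the rear corners (x = 48, y = +-52 mm) and a base plate 12 mm thick. Origin on the table under the rod's place in the slot
- rack_slot (a point): the rod's place in the rack: middle of the slot, at the top face of the rack's board
- rod: bent steel rod of 7 mm diameter with a wooden handle, loose, 100 g; it starts hanging upright in the rack by its collar. Origin on the shaft's axis at the underside of the collar (a brass disc of 32 mm diameter, 4 mm thick), z up along the handle. The handle stands from 4 to 80 mm above the origin, 24 mm thick along x and 18 mm along y. The shaft goes 112 mm down from the origin, then bends into a 50 mm foot along +x that rises by 6 degrees to its tip
- rod_bend (a point): the bend of the rod, on its axis: 112 mm below the rod's origin
- rod_tip (a point): centre of the round end of the rod's foot: 49.7 mm along +x and 106.8 mm below the rod's origin
- gauge: flat beam caliper on a wooden base, fixed to the table: base 10 mm thick, 68 mm wide (x), 390 mm long (y). A groove along y at x = 0, its floor 10 mm above the table, lies between two aluminium rails, 5 mm high and 5 mm wide, 37 mm apart inside; a bead lies in it with its centre 28 mm above the table. Origin on the table below the groove's middle
- fixed_face (a point): the middle of the fixed jaw's face, at y = -155 mm, 28 mm up, in the gauge's frame; the face looks to the gauge's +y. Same axes as the gauge
- fixed_jaw: the steel fixed jaw at the gauge's -y end: 42 mm wide, 14 mm thick, 10 to 46 mm above the table; origin on the table below its face
- jaw: the sliding jaw, 42 mm wide and 12 mm thick, 17 to 46 mm above the table; origin on the table right below its face, which looks to the gauge's -y; same axes as the gauge. It slides along the groove, from y = +155 mm (fully open) to y = -35 mm in the gauge's frame, drags with about 1.5 N, and stays where it is left. It starts part way shut. On top is its black thumb tab
- jaw_tab (a point): middle of the jaw's thumb tab: a black upright block 24 mm wide (x), 12 mm thick (y), 46 to 86 mm above the table, 6 mm behind the jaw's face (to +y)
- bead_a: wooden tube bead of square section, 64 mm long, 36 mm across the flats, its four long edges bevelled by 6 mm, with a straight 20 mm square bore right through it, 35 g; origin at its centre, x along its bore; it lies on a flat (centre 18 mm above what it lies on). All beads are alike. Absent or dropped in the gap, nearer the robot, its bore along the gap
- bead_b: wooden tube bead of square section, 64 mm long, 36 mm across the flats, its four long edges bevelled by 6 mm, with a straight 20 mm square bore right through it, 35 g; origin at its centre, x along its bore; it lies on a flat (centre 18 mm above what it lies on). All beads are alike. Absent or dropped in the gap, farther from the robot, its bore along the gap
- bead_c: wooden tube bead of square section, 64 mm long, 36 mm across the flats, its four long edges bevelled by 6 mm, with a straight 20 mm square bore right through it, 35 g; origin at its centre, x along its bore; it lies on a flat (centre 18 mm above what it lies on). All beads are alike. Absent or on the table beyond the gauge
- bead_d: wooden tube bead of square section, 64 mm long, 36 mm across the flats, its four long edges bevelled by 6 mm, with a straight 20 mm square bore right through it, 35 g; origin at its centre, x along its bore; it lies on a flat (centre 18 mm above what it lies on). All beads are alike. Absent or on the table beyond the gauge
- jar_1: low round open jar of seed beads, 60 mm diameter, 36 mm high, a bystander; origin under its centre
- jar_2: low round open jar of seed beads, 60 mm diameter, 36 mm high, a bystander; origin under its centre
- scissors: embroidery scissors, 155 mm long, 80 mm wide at the rings, 9 mm high, lying flat, a bystander; origin under the pivot, x towards the points
There are look-alikes about, which are no part of the job. Leave any white look-alike of the bead_d alone.

How it is judged:
By the outcome, as a careful person would: the job done as asked, in the order asked, and still so for the second after the job is handed in, with the robot touching nothing.
Of bead_a, bead_b, bead_c, bead_d only 3 to 4 are there at a start; the rules pass over those that are not, and their reading is None.
At some moment in a run one of bead_c, bead_d may be knocked a few centimetres aside while the robot is not near it.
It also fails if it takes over 210 s, if anything falls off the work surface, if the arm or the gripper's body presses on something with over 40 N, if the wrist force passes 120 N, or if a joint passes its speed limit or range.

## Working session

There is one attempt and no reset: what is moved stays moved. The work goes in short steps, Python scripts to look and compute and a tool call to move; the robot and the scene stay as the last step left them, time stands still between calls to the robot, and variables do not carry over. Pictures are saved under pics/ and viewed, at most 14 in all, crops included, and the job is handed in when it is done.

Besides the shell and the picture viewer there is one more tool, called after "Call:" in YAML: its name, and indented under it one key for each argument. arm_command: Moves the arm, as the interface text tells. Its arguments: {"type":"object","properties":{"steps":{"type":"array","items":{"type":"array","items":{"type":"number"}}},"force":{"type":"number"}},"required":["steps"]}

```bash
mkdir -p pics; cat > h.py <<'E'
import numpy as np, cv2
from cell import monitor, imaging, job, find_in, trace
def ray(p,u,v,fish=False):
    K=p["mtx"];V=p["view"]
    x=(u-K[0,2])/K[0,0];y=(v-K[1,2])/K[1,1]
    if fish:
        r=np.hypot(x,y); d=np.array([x/r*np.sin(r),y/r*np.sin(r),np.cos(r)]) if r>0 else np.array([0,0,1.])
    else: d=np.array([x,y,1.])
    R=V[:3,:3];return -R.T@V[:3,3],R.T@d
def at(p,u,v,z,fish=False):
    o,d=ray(p,u,v,fish);return (o+d*(z-o[2])/d[2]).round(1)
def proj(p,X,fish=False):
    K=p["mtx"];V=p["view"];c=V[:3,:3]@np.array(X,float)+V[:3,3]
    if fish:
        r=np.arctan2(np.hypot(c[0],c[1]),c[2]);n=np.hypot(c[0],c[1]);q=c[:2]/n*r
    else: q=c[:2]/c[2]
    return np.array([K[0,0]*q[0]+K[0,2],K[1,1]*q[1]+K[1,2]]).round(1)
def save(p,name,box=None,s=1):
    im=p["img"][:,:,::-1]
    if box: im=im[box[1]:box[3],box[0]:box[2]]
    cv2.imwrite("pics/"+name+".png",cv2.resize(im,None,fx=s,fy=s,interpolation=cv2.INTER_CUBIC))
E
python3 - <<'E'
from h import *
t=imaging.camera("top");s=imaging.camera("scene")
save(t,"top");save(s,"scene")
for n,p in(("top",t),("scene",s)):
    V=p["view"];print(n,(-V[:3,:3].T@V[:3,3]).round(),p["mtx"].round().tolist(),V[:3,:3].round(2).tolist())
for x in["towers","rack","rod","gauge","jaw","fixed_jaw","jaw_tab","bead_a","jar_1","scissors","rod_tip","rod_bend","rack_slot","fixed_face"]:
    for n,p in(("top",t),("scene",s)):
        print(x,n,[(round(d["p"],2),np.round(d["rect"]).tolist()) for d in find_in(p,x) if d["p"]>.2])
print(monitor.read_state())
E
```

```text
top [ 546.   14. 1096.] [[513.0, 0.0, 319.0], [0.0, 513.0, 240.0], [0.0, 0.0, 1.0]] [[0.03, -1.0, 0.04], [-1.0, -0.03, -0.06], [0.06, -0.03, -1.0]]
scene [1361.  186.  697.] [[447.0, 0.0, 319.0], [0.0, 447.0, 240.0], [0.0, 0.0, 1.0]] [[-0.24, 0.97, 0.0], [0.58, 0.14, -0.8], [-0.78, -0.19, -0.6]]
towers top [(0.62, [129.0, 279.0, 118.0, 120.0]), (0.31, [381.0, 170.0, 30.0, 31.0])]
towers scene [(0.58, [481.0, 269.0, 106.0, 101.0])]
rack top [(0.65, [494.0, 292.0, 83.0, 51.0])]
rack scene [(0.88, [184.0, 216.0, 70.0, 71.0])]
rod top [(0.62, [512.0, 295.0, 30.0, 18.0])]
rod scene [(0.9, [180.0, 198.0, 23.0, 76.0]), (0.29, [338.0, 281.0, 26.0, 36.0])]
gauge top [(0.92, [304.0, 323.0, 184.0, 38.0]), (0.68, [274.0, 321.0, 21.0, 29.0])]
gauge scene [(0.91, [337.0, 235.0, 149.0, 43.0])]
jaw top [(0.66, [274.0, 321.0, 16.0, 29.0])]
jaw scene [(0.71, [360.0, 232.0, 18.0, 35.0])]
fixed_jaw top [(0.58, [387.0, 319.0, 8.0, 29.0])]
fixed_jaw scene [(0.56, [270.0, 227.0, 9.0, 28.0])]
jaw_tab top [(0.59, [277.0, 321.0, 18.0, 28.0])]
jaw_tab scene [(0.71, [357.0, 230.0, 12.0, 42.0])]
bead_a top [(0.9
[... 1284 characters left out ...]
.0, 148.0, 41.0])]
{'clock': 1.5, 'joints': array([-1.37561915e+00,  2.99921991e-01,  1.52099089e+00,  3.45381296e-06,
        1.32069456e+00, -6.65841395e-02]), 'qd': array([ 0.00027257, -0.00132617, -0.00170404,  0.00063933, -0.00193934,
        0.00272238]), 'effort': array([ 1.19706150e-03, -5.31654131e+01, -3.52911294e+01,  7.09437579e-02,
        2.13316345e-02, -4.90005630e-05]), 'eef_pos': array([ 142.33578049, -531.25848003,  224.43737172]), 'eef_rot': array([-3.14157812e+00, -4.32285825e-06,  2.61760460e-01]), 'wrist_force': array([-0.50020279, -0.10710757, -0.31993948]), 'moment': array([-0.01008803, -0.05172652, -0.01374409]), 'finger_force': 0.0, 'finger_gap': 93.69471189513705}
```

View pics/top.png

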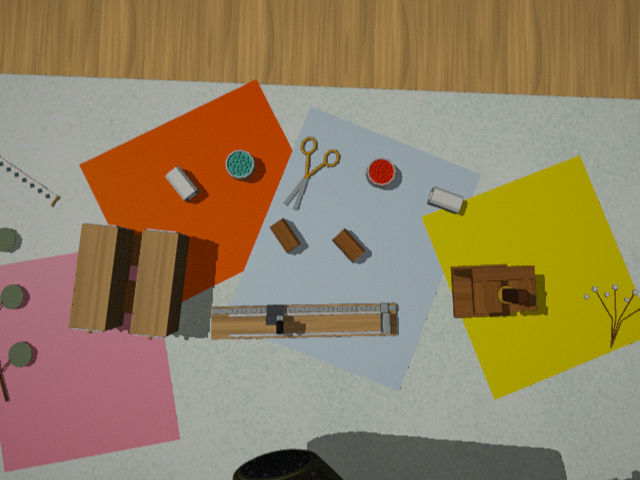

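View pics/scene.png

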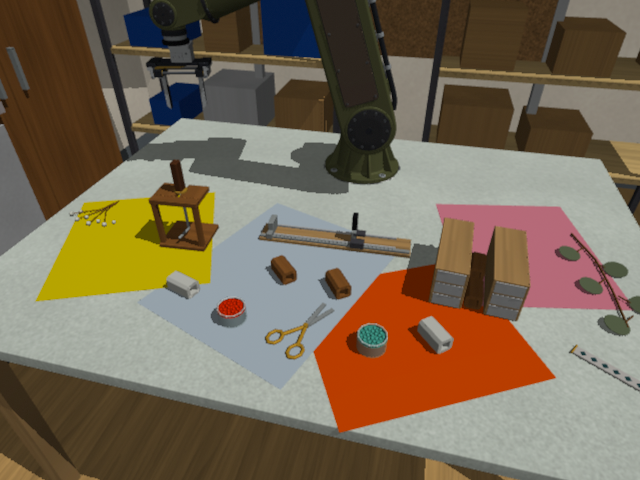

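The top view shows the towers at about (130,280), the gauge at (304,322), its jaw near (277,318) and its fixed jaw at (390,319). Brown beads lie at (286,236) and (349,245), with white look-alikes at (182,184) and (446,200). The rack and rod are at (505,292). I'll zoom into the gap and the rack.

```bash
python3 - <<'E'
from h import *
t=imaging.camera("top");s=imaging.camera("scene")
a=cv2.resize(t["img"][210:350,60:220],(480,420),interpolation=2)
b=cv2.resize(s["img"][210:330,420:540],(320,320),interpolation=2)
c=cv2.resize(t["img"][250:330,440:560],(480,320),interpolation=2)
d=cv2.resize(s["img"][150:260,130:230],(320,352),interpolation=2)
im=np.zeros((800,820,3),np.uint8)
im[:420,:480]=a;im[:320,490:810]=b;im[430:750,:480]=c;im[430:782,490:810]=d
cv2.imwrite("pics/z1.png",cv2.resize(im[:,:,::-1],(615,600),interpolation=cv2.INTER_AREA))
for n,z in(("towers",100),("gauge",10),("jaw",46),("fixed_jaw",46),("jaw_tab",86),("bead_c",36),("rack",140),("rod",220)):
    for r in trace(t,n)[:6]:
        if r["p"]<.4: continue
        m=r["region"].astype(np.uint8);cs=max(cv2.findContours(m,0,1)[0],key=len)
        bx=cv2.boxPoints(cv2.minAreaRect(cs))
        w=np.array([at(t,u,v,z)[:2] for u,v in bx]);print(n,round(r["p"],2),w.round().tolist(),"mid",w.mean(0).round(1), np.round(t["img"][r["region"]].mean(0)), 'yaw',[round(float(np.degrees(np.arctan2(*(w[i+1]-w[i])[::-1]))),1) for i in(0,1)])
E
```

```text
towers 0.71 [[423.0, 451.0], [630.0, 436.0], [620.0, 335.0], [412.0, 351.0]] mid [521.1 393. ] [114.  88.  53.] yaw [-4.1, -95.7]
gauge 0.81 [[468.0, 200.0], [486.0, -190.0], [414.0, -193.0], [397.0, 196.0]] mid [441.6   3.5] [123. 107.  83.] yaw [-87.4, -177.8]
jaw 0.75 [[476.0, 81.0], [477.0, 49.0], [414.0, 47.0], [414.0, 79.0]] mid [445.2  64.1] [54. 54. 56.] yaw [-88.6, -178.3]
fixed_jaw 0.72 [[484.0, -151.0], [484.0, -169.0], [423.0, -170.0], [423.0, -152.0]] mid [ 453.5 -160.7] [108. 111. 108.] yaw [-88.8, -179.0]
jaw_tab 0.67 [[477.0, 77.0], [478.0, 46.0], [421.0, 44.0], [421.0, 75.0]] mid [449.1  60.3] [52. 52. 53.] yaw [-88.5, -178.2]
bead_c 0.7 [[733.0, 301.0], [758.0, 273.0], [703.0, 226.0], [678.0, 254.0]] mid [718.1 263.4] [145. 143. 135.] yaw [-47.8, -138.9]
bead_c 0.69 [[611.0, -47.0], [638.0, -75.0], [592.0, -119.0], [566.0, -91.0]] mid [601.7 -83.1] [100.  65.  32.] yaw [-46.1, -136.2]
bead_c 0.6 [[454.0, 374.0], [516.0, 370.0], [514.0, 350.0], [453.0, 354.0]] mid [484.3 362. ] [53. 32. 12.] yaw [-3.4, -94.8]
bead_c 0.59 [[548.0, 363.0], [612.0, 359.0], [611.0, 340.0], [547.0, 344.0]] mid [579.5 351.6] [55. 34. 13.] yaw [-2.9, -93.9]
bead_c 0.57 [[635.0, 81.0], [655.0, 52.0], [602.0, 14.0], [581.0, 43.0]] mid [618.4  47.8] [101.  64.  30.] yaw [-54.4, -144.6]
rack 0.57 [[562.0, -268.0], [574.0, -430.0], [478.0, -435.0], [466.0, -274.0]] mid [ 519.9 -351.4] [97. 61. 24.] yaw [-85.6, -177.0]
rod 0.97 [[528.0, -326.0], [530.0, -378.0], [502.0, -378.0], [501.0, -326.0]] mid [ 515.1 -351.8] [63. 40. 14.] yaw [-88.5, -179.8]
```

View pics/z1.png

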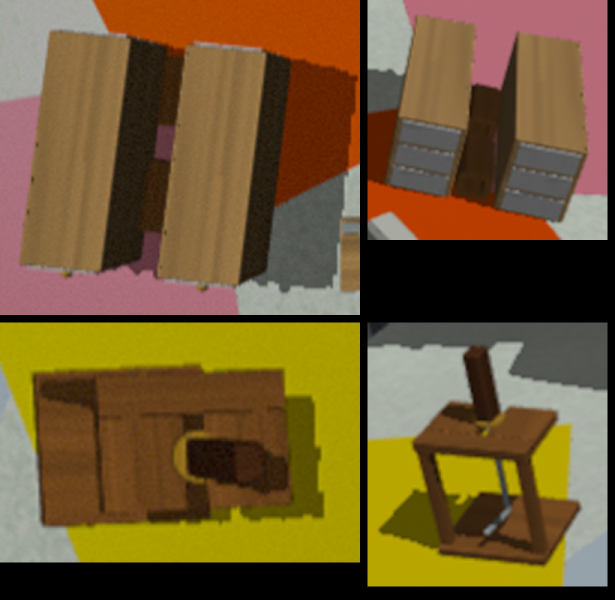

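```bash
cat > fit.py <<'E'
from h import *
from scipy.optimize import minimize
def box(x0,x1,y0,y1,z0,z1): return np.array([[x,y,z] for x in(x0,x1) for y in(y0,y1) for z in(z0,z1)],float)
M={"towers":[box(-100,100,23,93,0,100),box(-100,100,-93,-23,0,100)],
"rack":[box(-30,56,-60,60,128,140),box(-30,56,-60,60,0,12),box(42,54,46,58,0,140),box(42,54,-58,-46,0,140)],
"gauge":[box(-34,34,-195,195,0,10),box(-21,21,-169,-155,10,46)],
"jaw":[box(-21,21,0,12,17,46),box(-12,12,0,12,46,86)],
"rod":[box(-12,12,-9,9,4,80)],
"bead_c":[box(-32,32,-18,18,-12,12),box(-32,32,-12,12,-18,18)]}
def mask(p,bs,q,z0=0):
    m=np.zeros((480,640),np.uint8);c,s=np.cos(q[2]),np.sin(q[2]);R=np.array([[c,-s,0],[s,c,0],[0,0,1]])
    for b in bs:
        P=np.array([proj(p,R@v+[q[0],q[1],z0]) for v in b])
        cv2.fillConvexPoly(m,cv2.convexHull((P*16).round().astype(np.int32)),255,cv2.LINE_AA,4)
    return m.astype(np.float32)/255
def fit(views,name,q0,z0=0):
    B=lambda m:cv2.GaussianBlur(m.astype(np.float32),(0,0),1.2)
    tg=[(p,B(r)) for p,r in views]
    f=lambda q:sum(((B(mask(p,M[name],q*[1,1,.01],z0))-t)**2).sum() /max(1,t.sum()) for p,t in tg)
    q0=np.array([q0[0],q0[1],q0[2]*100.])
    r=minimize(f,q0,method="Nelder-Mead",options=dict(initial_simplex=np.array([q0,q0+[8,0,0],q0+[0,8,0],q0+[0,0,8]]),xatol=.1,fatol=1e-5,maxiter=250))
    return (r.x*[1,1,.01]).round(3),round(r.fun,3)
def pick(p,name,X):  # region nearest to projection of X
    u=proj(p,X);R=[r for r in trace(p,name) if r["p"]>.3]
    R.sort(key=lambda r:np.hypot(*(np.array(r["rect"][:2])-u)))
    return R[0]["region"]
E
python3 - <<'E'
from fit import *
t=imaging.camera("top");s=imaging.camera("scene")
for n,q,z,c in(("towers",(515,393,-.07),0,50),("rack",(515,-360,-.02),0,80),("gauge",(441,3,-.04),0,20),("jaw",(441,40,-.04),0,40),("rod",(505,-352,0),140,40),("bead_c",(602,-83,-2.4),18,0),("bead_c",(618,48,-2.5),18,0)):
    v=[(p,pick(p,n,(q[0],q[1],z+c))) for p in(t,s)]
    print(n,fit(v,n,q,z),fit(v[:1],n,q,z),fit(v[1:],n,q,z))
E
```

```text
towers (array([ 5.19667e+02,  3.50300e+02, -8.40000e-02]), np.float64(0.052)) (array([ 5.20643e+02,  3.50862e+02, -7.60000e-02]), np.float64(0.037)) (array([ 5.17319e+02,  3.50794e+02, -8.30000e-02]), np.float64(0.011))
rack (array([ 5.07041e+02, -3.73446e+02,  1.01000e-01]), np.float64(0.253)) (array([ 5.07125e+02, -3.71812e+02,  1.30000e-01]), np.float64(0.148)) (array([ 5.05129e+02, -3.75193e+02,  7.40000e-02]), np.float64(0.094))
gauge (array([4.398e+02, 9.670e-01, 3.900e-02]), np.float64(0.075)) (array([4.40985e+02, 2.72200e+00, 4.30000e-02]), np.float64(0.018)) (array([4.35716e+02, 1.17000e-01, 3.70000e-02]), np.float64(0.035))
jaw (array([ 4.59294e+02,  5.63960e+01, -4.29000e-01]), np.float64(1.425)) (array([ 4.60557e+02,  1.60060e+01, -1.11000e-01]), np.float64(1.151)) (array([ 4.54392e+02,  5.26900e+01, -9.40000e-02]), np.float64(0.265))
rod (array([ 5.13209e+02, -3.69478e+02,  6.20000e-02]), np.float64(0.216)) (array([ 5.11907e+02, -3.67033e+02,  2.00000e-02]), np.float64(0.027)) (array([ 5.17704e+02, -3.69452e+02,  8.60000e-02]), np.float64(0.138))
bead_c (array([602.897, -85.611,  -2.38 ]), np.float64(0.028)) (array([603.172, -85.223,  -2.388]), np.float64(0.013)) (array([600.717, -87.114,  -2.373]), np.float64(0.007))
bead_c (array([618.272,  48.333,  -2.523]), np.float64(0.051)) (array([619.087,  48.113,  -2.538]), np.float64(0.02)) (array([616.326,  47.987,  -2.548]), np.float64(0.02))
```

```bash
cat >> h.py <<'E'
def go(*targets, base=None):
    s=monitor.read_state();p=np.array(s["eef_pos"]);y=s["eef_rot"][2]
    if base is not None: p=np.array(base[:3]);y=base[3]
    print("t",round(s["clock"],2),"pos",np.round(s["eef_pos"],1),"rpy",np.round(s["eef_rot"],3),"gap",round(s["finger_gap"],1),"F",np.round(s["wrist_force"],1),"ff",round(s["finger_force"],1))
    for T in targets:
        d=np.array(T[:3])-p;c,sn=np.cos(y),np.sin(y)
        tr=-np.degrees((T[3]-y+np.pi)%(2*np.pi)-np.pi)
        print(T,"-> row",[round(float(v),1) for v in(c*d[0]+sn*d[1],sn*d[0]-c*d[1],-d[2],tr)])
E
python3 - <<'E'
from h import *
go((505,-371,330,.08))
p=imaging.camera("wrist");V=p["view"];print((-V[:3,:3].T@V[:3,3]).round(),V[:3,:3].round(2).tolist(),p["mtx"].round().tolist())
E
```

```text
t 2.8 pos [ 142.3 -531.2  224.5] rpy [3.142 0.    0.262] gap 94.2 F [-0.1 -0.6  0.1] ff 0.0
(505, -371, 330, 0.08) -> row [391.8, -60.9, -105.5, 10.4]
[ 207. -513.  385.] [[0.26, -0.97, 0.0], [-0.94, -0.25, 0.23], [-0.22, -0.06, -0.97]] [[372.0, 0.0, 321.0], [0.0, 372.0, 237.0], [0.0, 0.0, 1.0]]
```

Call:
arm_command:
  steps:
    - [1,0,0,-105.5,0]
    - [1,0,0,-105.5,0]
    - [1,392,-61,-105.5,10.4]
    - [1,392,-61,-105.5,10.4]
    - [1,392,-61,-105.5,10.4]
    - [1,392,-61,-105.5,10.4]
    - [1,392,-61,-105.5,10.4]
    - [1,392,-61,-105.5,10.4]
    - [1,392,-61,-105.5,10.4]
    - [1,392,-61,-105.5,10.4]
    - [1,392,-61,-105.5,10.4]
    - [1,392,-61,-105.5,10.4]

```text
clock: 4.35
eef_pos: [504.3, -371.6, 330.3]
eef_rot: [3.141, -0.0, 0.079]
wrist_force: [0.6, -0.1, 0.1]
finger_gap: 94.0
finger_force: 0.0
```

```bash
python3 - <<'E'
from h import *
go()
p=imaging.camera("wrist");im=p["img"].copy()
for q,c in(((507,-373,.09),(255,0,0)),):
    R=lambda x,y:(q[0]+np.cos(q[2])*x-np.sin(q[2])*y,q[1]+np.sin(q[2])*x+np.cos(q[2])*y)
    P=[(-30,-60),(-30,-6.5),(30,-6.5),(30,6.5),(-30,6.5),(-30,60),(56,60),(56,-60)]
    cv2.polylines(im,[np.array([proj(p,(*R(*a),140),1) for a in P]).round().astype(np.int32)],True,c)
    P=[(-12,-9),(-12,9),(12,9),(12,-9)]
    cv2.polylines(im,[np.array([proj(p,(*R(*a),220),1) for a in P]).round().astype(np.int32)],True,(0,255,0))
p["img"]=im;save(p,"w1")
E
```

```text
t 4.35 pos [ 504.3 -371.6  330.3] rpy [ 3.141 -0.     0.079] gap 94.0 F [ 0.6 -0.1  0.1] ff 0.0
```

View pics/w1.png

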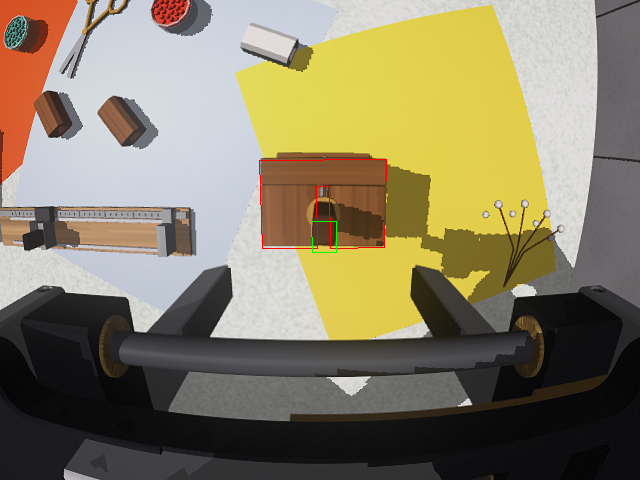

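```bash
python3 - <<'E'
from h import *
go((507,-373,190,.09),(507,-373,196,.09))
E
```

```text
t 4.4 pos [ 504.4 -371.5  330.3] rpy [ 3.141 -0.     0.079] gap 94.1 F [ 0.7 -0.3  0. ] ff 0.0
(507, -373, 190, 0.09) -> row [2.5, 1.7, 140.3, -0.6]
(507, -373, 196, 0.09) -> row [2.5, 1.7, 134.3, -0.6]
```

Call:
arm_command:
  steps:
    - [1,2.5,1.7,60,-0.6]
    - [1,2.5,1.7,110,-0.6]
    - [1,2.5,1.7,140,-0.6]
    - [1,2.5,1.7,140,-0.6]
    - [0,2.5,1.7,140,-0.6]
    - [0,2.5,1.7,140,-0.6]
    - [0,2.5,1.7,140,-0.6]
    - [0,2.5,1.7,140,-0.6]
    - [0,2.5,1.7,140,-0.6]
    - [0,2.5,1.7,140,-0.6]
    - [0,2.5,1.7,140,-0.6]
    - [0,2.5,1.7,140,-0.6]
  force: 30

```text
clock: 5.9
eef_pos: [507.8, -372.4, 189.9]
eef_rot: [3.142, -0.0, 0.091]
wrist_force: [-2.0, 2.4, 0.9]
finger_gap: 17.7
finger_force: 30.0
```

```bash
python3 - <<'E'
from h import *
q=(507,-373,.09)
go((507,-373,196,.09))
E
```

```text
t 5.9 pos [ 507.8 -372.4  189.9] rpy [ 3.142 -0.     0.091] gap 17.7 F [-2.   2.4  0.9] ff 30.0
(507, -373, 196, 0.09) -> row [-0.9, 0.5, -6.1, 0.0]
```

Call:
arm_command:
  steps:
    - [0,0,0,-3,0]
    - [0,0,0,-6,0]
    - [0,-15,0,-6,0]
    - [0,-40,0,-6,0]
    - [0,-70,0,-6,0]
    - [0,-105,0,-6,0]
    - [0,-120,0,-6,0]
    - [0,-120,0,-6,0]
    - [0,-120,0,-6,0]

```text
clock: 7.02
eef_pos: [389.0, -383.2, 196.0]
eef_rot: [3.141, -0.0, 0.091]
wrist_force: [-0.1, -0.0, -1.5]
finger_gap: 17.8
finger_force: 30.0
```

```bash
python3 - <<'E'
from h import *
go((395,330,250,-.08))
w=imaging.camera("wrist");s=imaging.camera("scene")
st=monitor.read_state();x,y,z=st["eef_pos"];a=st["eef_rot"][2]
def R(p):return (x+np.cos(a)*p[0]-np.sin(a)*p[1],y+np.sin(a)*p[0]+np.cos(a)*p[1],z-50+p[2])
L=[(0,0,80),(0,0,0),(0,0,-112),(49.7,0,-106.8)]
ims=[]
for p,f in((w,1),(s,0)):
    P=np.array([proj(p,R(v),f) for v in L]);print(P.tolist())
    c=P.mean(0).astype(int);h=130 if f else 60
    c=np.clip(c,[h,h],[640-h,480-h])
    k=400/(2*h);im=cv2.resize(p["img"][c[1]-h:c[1]+h,c[0]-h:c[0]+h],(400,400),interpolation=2)
    for v in P: cv2.circle(im,tuple(((v-c+h)*k).astype(int)),3,(0,255,0),1)
    ims.append(im)
cv2.imwrite("pics/r1.png",np.hstack(ims)[:,:,::-1])
E
```

```text
t 7.03 pos [ 389.  -383.2  196. ] rpy [ 3.141 -0.     0.091] gap 17.8 F [-0.1 -0.  -1.5] ff 30.0
(395, 330, 250, -0.08) -> row [70.9, -709.7, -54.0, 9.8]
[[321.6, 325.7], [321.3, 264.3], [321.1, 226.1], [321.1, 170.3]]
[[194.0, 137.4], [198.9, 165.5], [205.3, 201.3], [198.6, 209.2]]
```

View pics/r1.png

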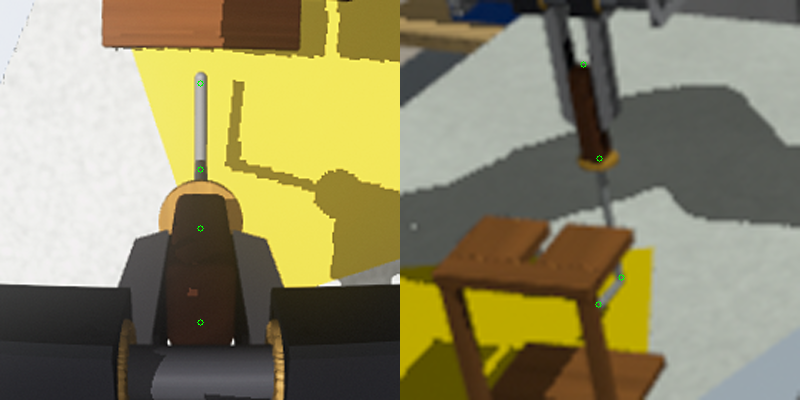

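Call:
arm_command:
  steps:
    - [0,0,0,-60,0]
    - [0,0,0,-95,0]
    - [0,-5,-60,-95,0]
    - [0,-5,-120,-95,0]
    - [0,0,-180,-95,0]
    - [0,5,-240,-95,2]
    - [0,10,-300,-95,3]
    - [0,15,-360,-95,4]
    - [0,20,-420,-95,5]
    - [0,25,-480,-95,6]
    - [0,30,-540,-95,7]
    - [0,40,-600,-95,8]
    - [0,50,-660,-95,9]
    - [0,57,-720,-95,9.8]
    - [0,57,-743,-95,9.8]
    - [0,57,-743,-95,9.8]
    - [0,57,-743,-95,9.8]
    - [0,57,-743,-95,9.8]

```text
clock: 9.38
eef_pos: [378.0, 361.1, 291.2]
eef_rot: [-3.141, -0.0, -0.081]
wrist_force: [0.8, -0.2, -0.6]
finger_gap: 17.7
finger_force: 30.0
```

```bash
python3 - <<'E'
from fit import *
go((378,362,290,-.08))
p=imaging.camera("wrist");im=p["img"].copy()
q=(519.5,350.5,-.08)
def W(x,y,q=q):return (q[0]+np.cos(q[2])*x-np.sin(q[2])*y,q[1]+np.sin(q[2])*x+np.cos(q[2])*y)
for s in(1,-1):
    cv2.polylines(im,[np.array([proj(p,(*W(*a),100),1) for a in((-100,s*23),(100,s*23),(100,s*93),(-100,s*93))]).round().astype(np.int32)],True,(0,255,0))
    cv2.line(im,*[tuple(int(v) for v in proj(p,(*W(a,s*23),0),1)) for a in(-100,100)],(0,255,255))
for s,c in((-35,(255,0,0)),(60,(0,0,255))):
    cv2.polylines(im,[np.array([proj(p,(*W(s+a,b),36),1) for a,b in((-32,-12),(32,-12),(32,12),(-32,12))]).round().astype(np.int32)],True,c)
p2=dict(p);p2["img"]=im;save(p2,"w2",(220,40,480,260),3)
for r in find_in(p,"bead_a"): print(round(r["p"],2),np.round(r["rect"]))
E
```

```text
t 9.38 pos [378.  361.1 291.2] rpy [-3.141 -0.    -0.081] gap 17.7 F [ 0.8 -0.2 -0.6] ff 30.0
(378, 362, 290, -0.08) -> row [-0.1, -0.9, 1.2, -0.1]
0.97 [320.  36.  31.  57.]
0.68 [558. 144.  55.  46.]
0.64 [540.  24.  51.  45.]
0.6 [612.  42.  45.  48.]
0.59 [319. 118.  37.  58.]
```

View pics/w2.png

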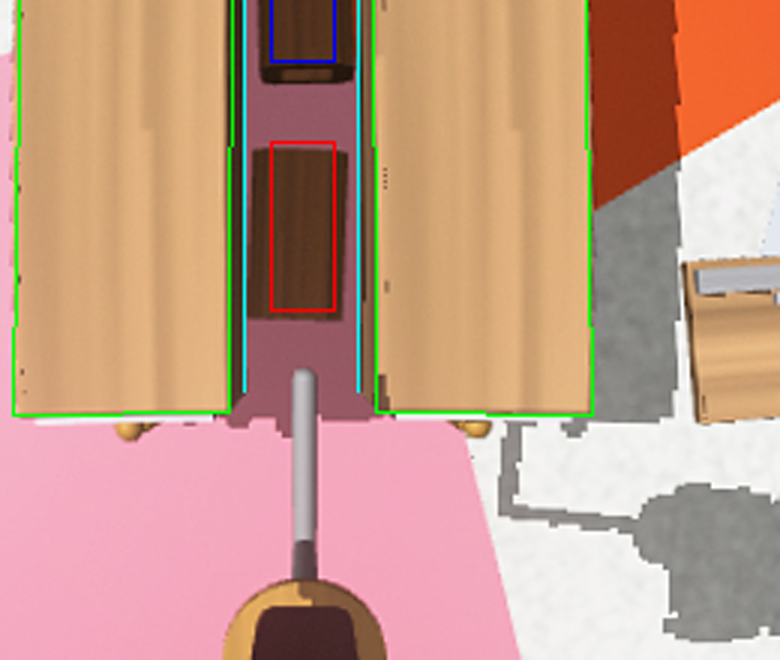

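```bash
cat >> h.py <<'E'
Q=(519.5,350.5,-.08)
def W(x,y,q=Q):return (round(float(q[0]+np.cos(q[2])*x-np.sin(q[2])*y),1),round(float(q[1]+np.sin(q[2])*x+np.cos(q[2])*y),1))
E
python3 - <<'E'
from h import *
a=W(-144,5.2);b=W(-78,3)
go((*a,176,-.11),(*b,176,-.11),(*b,300,-.11))
E
```

```text
t 9.47 pos [378.  361.3 291.3] rpy [-3.141 -0.    -0.081] gap 17.6 F [-0.6 -0.2 -0.9] ff 30.0
(376.4, 367.2, 176, -0.11) -> row [-2.1, -5.8, 115.3, 1.6]
(442.0, 359.7, 176, -0.11) -> row [63.9, -3.6, 115.3, 1.6]
(442.0, 359.7, 300, -0.11) -> row [63.9, -3.6, -8.7, 1.6]
```

Call:
arm_command:
  steps:
    - [0,-2,-5.8,40,1.6]
    - [0,-2,-5.8,80,1.6]
    - [0,-2,-5.8,105,1.6]
    - [0,-2,-5.8,115,1.6]
    - [0,-2,-5.8,115,1.6]
    - [0,8,-5.5,115,1.6]
    - [0,18,-5.2,115,1.6]
    - [0,28,-4.9,115,1.6]
    - [0,38,-4.5,115,1.6]

```text
clock: 10.6
eef_pos: [416.9, 363.2, 176.0]
eef_rot: [-3.141, -0.0, -0.108]
wrist_force: [-0.4, 0.7, -1.2]
finger_gap: 17.7
finger_force: 30.0
```

```bash
python3 - <<'E'
from h import *
b=W(-78,3)
go((*b,176,-.11))
p=imaging.camera("wrist");save(p,"w3",(240,40,420,240),3)
E
```

```text
t 10.6 pos [416.9 363.2 176. ] rpy [-3.141 -0.    -0.108] gap 17.7 F [-0.4  0.7 -1.2] ff 30.0
(442.0, 359.7, 176, -0.11) -> row [25.4, 0.7, 0.0, 0.1]
```

View pics/w3.png

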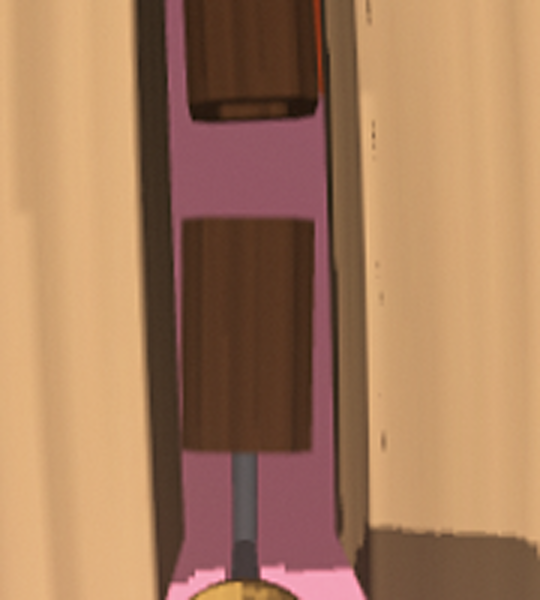

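The foot at (245,500) is entering the bore of bead a, in line with it. I'll push on and lift.

Call:
arm_command:
  steps:
    - [0,8,0.2,0,0]
    - [0,16,0.5,0,0]
    - [0,23,0.7,0,0]
    - [0,23,0.7,0,0]
    - [0,23,0.7,-5,0]
    - [0,23,0.7,-10,0]
    - [0,23,0.7,-20,0]
    - [0,23,0.7,-40,0]
    - [0,23,0.7,-65,0]
    - [0,23,0.7,-90,0]
    - [0,23,0.7,-110,0]
    - [0,23,0.7,-125,0]
    - [0,23,0.7,-130,0]
    - [0,23,0.7,-130,0]

```text
clock: 12.4
eef_pos: [438.7, 360.1, 305.7]
eef_rot: [3.141, 0.0, -0.108]
wrist_force: [0.7, -0.0, -1.5]
finger_gap: 17.6
finger_force: 30.0
```

```bash
python3 - <<'E'
from h import *
go((340,320,300,0),(325,300,300,.25),(325,300,182,.25),(325,300,172,.25))
p=imaging.camera("wrist");s=imaging.camera("scene")
a=cv2.resize(p["img"][40:280,220:420],(500,600));b=cv2.resize(s["img"][150:330,420:510],(300,600))
cv2.imwrite("pics/w4.png",np.hstack([a,b])[:,:,::-1])
E
```

```text
t 12.4 pos [438.7 360.1 305.7] rpy [ 3.141  0.    -0.108] gap 17.6 F [ 0.7 -0.  -1.5] ff 30.0
(340, 320, 300, 0) -> row [-93.8, 50.5, 5.7, -6.2]
(325, 300, 300, 0.25) -> row [-106.6, 72.0, 5.7, -20.5]
(325, 300, 182, 0.25) -> row [-106.6, 72.0, 123.7, -20.5]
(325, 300, 172, 0.25) -> row [-106.6, 72.0, 133.7, -20.5]
```

View pics/w4.png

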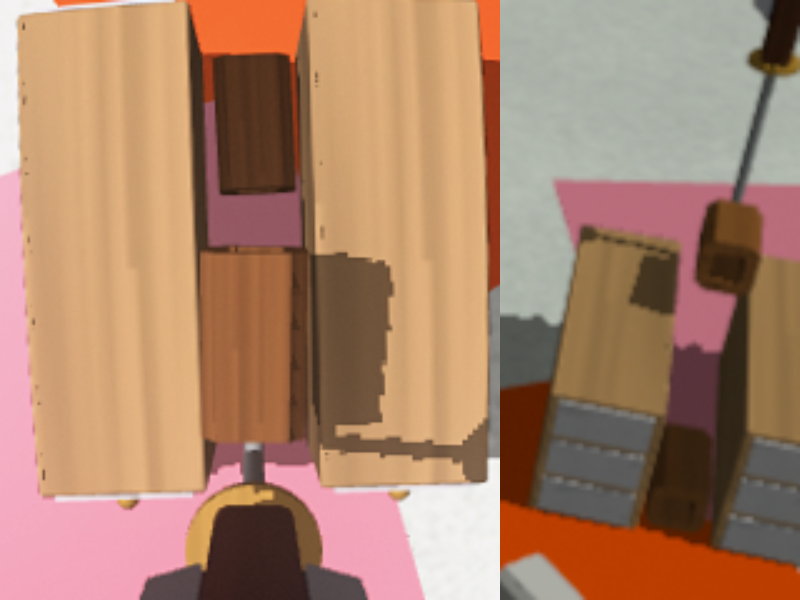

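Call:
arm_command:
  steps:
    - [0,-10,5,0,0]
    - [0,-30,15,0,0]
    - [0,-55,30,2,-3]
    - [0,-80,45,4,-8]
    - [0,-98,60,6,-13]
    - [0,-104,68,15,-17]
    - [0,-106.6,72,35,-20.5]
    - [0,-106.6,72,60,-20.5]
    - [0,-106.6,72,85,-20.5]
    - [0,-106.6,72,102,-20.5]
    - [0,-106.6,72,112,-20.5]
    - [0,-106.6,72,117,-20.5]
    - [0,-106.6,72,121,-20.5]
    - [0,-106.6,72,125,-20.5]
    - [0,-106.6,72,128,-20.5]
    - [0,-106.6,72,130,-20.5]
    - [0,-106.6,72,130,-20.5]
    - [0,-106.6,72,130,-20.5]

```text
clock: 14.75
eef_pos: [325.1, 300.1, 176.1]
eef_rot: [-3.142, -0.0, 0.25]
wrist_force: [-0.6, 0.5, -0.9]
finger_gap: 18.1
finger_force: 30.0
```

```bash
python3 - <<'E'
from h import *
go()
p=imaging.camera("wrist");s=imaging.camera("scene")
a=cv2.resize(p["img"][60:300,220:420],(500,600));b=cv2.resize(s["img"][130:280,390:465],(300,600))
cv2.imwrite("pics/w5.png",np.hstack([a,b])[:,:,::-1])
E
```

```text
t 14.75 pos [325.1 300.1 176.1] rpy [-3.142 -0.     0.25 ] gap 18.1 F [-0.6  0.5 -0.9] ff 30.0
```

View pics/w5.png

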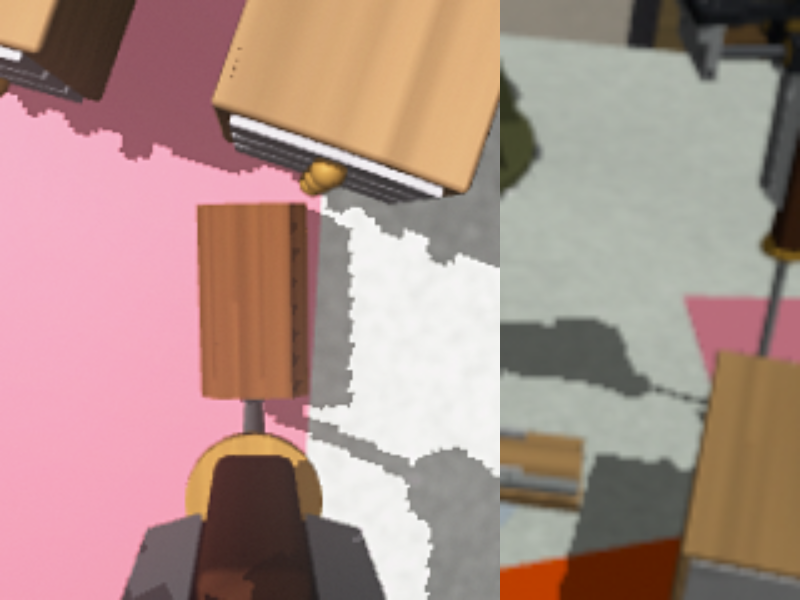

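Call:
arm_command:
  steps:
    - [0,-15,0,0,0]
    - [0,-35,0,0,0]
    - [0,-55,0,0,0]
    - [0,-64,0,0,0]
    - [0,-64,0,0,0]
    - [0,-64,0,-50,0]
    - [0,-64,0,-110,0]
    - [0,-30,-20,-115,8]
    - [0,30,-50,-115,19]
    - [0,70,-60,-115,19]
    - [0,70,-60,-115,19]
    - [0,70,-60,-115,19]

```text
clock: 16.35
eef_pos: [377.9, 375.3, 290.6]
eef_rot: [3.141, 0.001, -0.082]
wrist_force: [-0.4, -0.5, -0.8]
finger_gap: 17.8
finger_force: 30.0
```

```bash
python3 - <<'E'
from h import *
go((*W(-60,0),300,-.08))
p=imaging.camera("wrist");s=imaging.camera("scene");save(p,"w6",(200,20,440,260),2.5)
for r in trace(p,"bead_a")[:4]:
    m=r["region"].astype(np.uint8);c=cv2.minAreaRect(max(cv2.findContours(m,0,1)[0],key=len))
    bx=cv2.boxPoints(c);X=np.array([at(p,*v,36,1)[:2] for v in bx]);e=X-np.array(Q[:2]);cc,ss=np.cos(Q[2]),np.sin(Q[2])
    print(round(r["p"],2),np.round(r["rect"]),(e@np.array([[cc,-ss],[ss,cc]])).round(1).tolist(),X.mean(0))
E
```

```text
t 16.35 pos [377.9 375.3 290.6] rpy [ 3.141e+00  1.000e-03 -8.200e-02] gap 17.8 F [-0.4 -0.5 -0.8] ff 30.0
(459.7, 355.3, 300, -0.08) -> row [83.1, 13.2, -9.4, -0.1]
0.74 [333.  36.  30.  63.] [[90.7, 17.8], [92.0, -18.7], [19.8, -19.4], [18.6, 16.4]] [574.525 345.125]
0.7 [377. 214.  44.  64.] [[-120.3, -20.4], [-107.8, -56.4], [-173.9, -80.9], [-186.5, -43.5]] [368.825 312.125]
0.64 [550.  24.  53.  44.] [[124.1, -242.3], [158.6, -284.3], [106.6, -326.2], [73.9, -281.9]] [612.25   58.475]
```

View pics/w6.png

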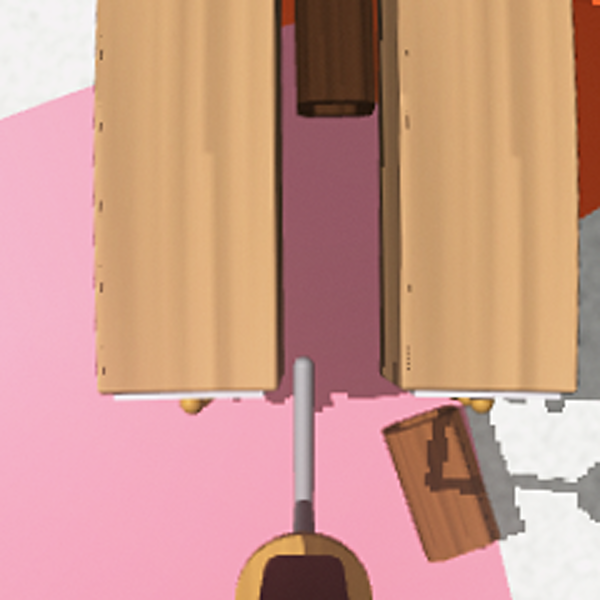

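Bead b sits in the gap at (336,50) with its near end at row 115. Bead a lies free on the table at (440,480). Next I'll fish bead b.

```bash
python3 - <<'E'
from h import *
a=W(-52,-2.6);b=W(17,-1.6)
go((*a,300,-.065),(*a,176,-.065),(*b,176,-.065))
E
```

```text
t 16.5 pos [377.6 375.2 291.6] rpy [-3.141e+00 -1.000e-03 -8.200e-02] gap 17.9 F [ 0.7 -0.4 -0.8] ff 30.0
(467.5, 352.1, 300, -0.065) -> row [91.5, 15.7, -8.4, -1.0]
(467.5, 352.1, 176, -0.065) -> row [91.5, 15.7, 115.6, -1.0]
(536.3, 347.5, 176, -0.065) -> row [160.5, 14.7, 115.6, -1.0]
```

Call:
arm_command:
  steps:
    - [0,45,8,-8,-0.5]
    - [0,91.5,15.7,-8,-1]
    - [0,91.5,15.7,20,-1]
    - [0,91.5,15.7,60,-1]
    - [0,91.5,15.7,95,-1]
    - [0,91.5,15.7,112,-1]
    - [0,91.5,15.7,115.6,-1]
    - [0,91.5,15.7,115.6,-1]
    - [0,101,15.5,115.6,-1]
    - [0,111,15.4,115.6,-1]
    - [0,121,15.2,115.6,-1]
    - [0,130,15.1,115.6,-1]
    - [0,140,15,115.6,-1]
    - [0,150,14.8,115.6,-1]
    - [0,158,14.7,115.6,-1]
    - [0,158,14.7,115.6,-1]

```text
clock: 18.5
eef_pos: [534.7, 347.7, 175.1]
eef_rot: [3.141, 0.0, -0.065]
wrist_force: [-0.1, -0.2, -1.0]
finger_gap: 17.9
finger_force: 30.0
```

```bash
python3 - <<'E'
from h import *
go()
p=imaging.camera("wrist");save(p,"w7",(220,60,420,260),2)
E
```

```text
t 18.5 pos [534.7 347.7 175.1] rpy [ 3.141  0.    -0.065] gap 17.9 F [-0.1 -0.2 -1. ] ff 30.0
```

View pics/w7.png

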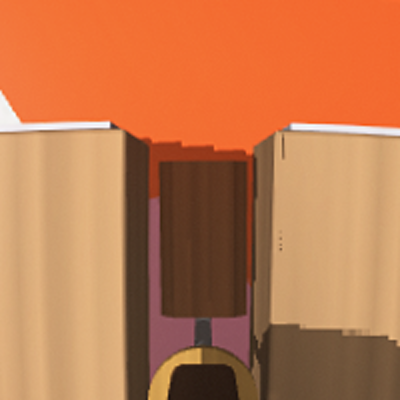

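```bash
python3 - <<'E'
from h import *
go((535,347.7,305,-.065),(400,330,305,0),(325,212,305,.1),(325,212,176,.1))
E
```

```text
t 18.55 pos [534.3 347.9 175.2] rpy [ 3.141  0.    -0.065] gap 17.7 F [-0.3 -0.5 -0.9] ff 30.0
(535, 347.7, 305, -0.065) -> row [0.7, 0.1, -129.8, 0.0]
(400, 330, 305, 0) -> row [-132.9, 26.5, -129.8, -3.7]
(325, 212, 305, 0.1) -> row [-200.1, 149.1, -129.8, -9.4]
(325, 212, 176, 0.1) -> row [-200.1, 149.1, -0.8, -9.4]
```

Call:
arm_command:
  steps:
    - [0,0,0,-5,0]
    - [0,0,0,-10,0]
    - [0,0,0,-20,0]
    - [0,0,0,-45,0]
    - [0,0,0,-70,0]
    - [0,0,0,-95,0]
    - [0,0,0,-115,0]
    - [0,0,0,-128,0]
    - [0,0,0,-130,0]
    - [0,0,0,-130,0]

```text
clock: 19.8
eef_pos: [534.2, 347.8, 304.7]
eef_rot: [3.141, 0.001, -0.065]
wrist_force: [-0.4, -0.1, -1.3]
finger_gap: 17.8
finger_force: 30.0
```

Call:
arm_command:
  steps:
    - [0,-8,2,0,0]
    - [0,-25,6,0,0]
    - [0,-50,12,0,-1]
    - [0,-75,20,0,-2]
    - [0,-100,32,0,-3]
    - [0,-125,50,0,-4]
    - [0,-150,75,0,-5]
    - [0,-170,100,0,-6]
    - [0,-187,122,0,-8]
    - [0,-196,138,3,-9]
    - [0,-200,147,15,-9.4]
    - [0,-200,149,40,-9.4]
    - [0,-200,149,70,-9.4]
    - [0,-200,149,95,-9.4]
    - [0,-200,149,110,-9.4]
    - [0,-200,149,116,-9.4]
    - [0,-200,149,121,-9.4]
    - [0,-200,149,126,-9.4]
    - [0,-200,149,129,-9.4]
    - [0,-200,149,129,-9.4]

```text
clock: 22.3
eef_pos: [325.1, 212.1, 176.3]
eef_rot: [3.142, 0.0, 0.099]
wrist_force: [0.2, 0.8, -0.7]
finger_gap: 17.7
finger_force: 30.0
```

```bash
python3 - <<'E'
from h import *
go()
p=imaging.camera("wrist");save(p,"w8",(200,60,440,260),2)
E
```

```text
t 22.3 pos [325.1 212.1 176.3] rpy [3.142 0.    0.099] gap 17.7 F [ 0.2  0.8 -0.7] ff 30.0
```

View pics/w8.png

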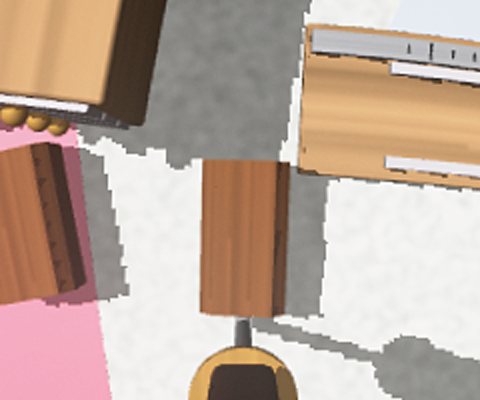

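```bash
python3 - <<'E'
from h import *
go((340,206,291,.1),(388.3,-383.3,291,.091),(388.3,-383.3,196,.091))
E
```

```text
t 22.35 pos [325.2 212.1 176.5] rpy [-3.142 -0.     0.1  ] gap 17.3 F [ 0.4 -0.3 -0.1] ff 30.0
(340, 206, 291, 0.1) -> row [14.2, 7.6, -114.5, -0.0]
(388.3, -383.3, 291, 0.091) -> row [3.7, 598.8, -114.5, 0.5]
(388.3, -383.3, 196, 0.091) -> row [3.7, 598.8, -19.5, 0.5]
```

Call:
arm_command:
  steps:
    - [0,-15,0,0,0]
    - [0,-35,0,0,0]
    - [0,-55,0,0,0]
    - [0,-64,0,0,0]
    - [0,-64,0,0,0]
    - [0,-64,0,-50,0]
    - [0,-64,0,-100,0]
    - [0,-50,0,-115,0]
    - [0,-30,50,-115,0]
    - [0,0,100,-115,0]
    - [0,10,160,-115,0]
    - [0,10,220,-115,0]
    - [0,10,280,-115,0]
    - [0,10,340,-115,0]
    - [0,10,400,-115,0]
    - [0,10,460,-115,0]
    - [0,4,520,-115,0]
    - [0,4,580,-115,0.4]
    - [0,4,598,-115,0.4]
    - [0,4,598,-115,0.4]

```text
clock: 24.85
eef_pos: [388.2, -383.7, 290.3]
eef_rot: [-3.14, 0.001, 0.091]
wrist_force: [-0.3, -0.3, -1.0]
finger_gap: 18.2
finger_force: 30.0
```

```bash
python3 - <<'E'
from h import *
go((388.3,-383.3,196,.091),(507.8,-372.4,196,.091),(507.8,-372.4,189.9,.091))
E
```

```text
t 24.85 pos [ 388.2 -383.7  290.3] rpy [-3.14e+00  1.00e-03  9.10e-02] gap 18.2 F [-0.3 -0.3 -1. ] ff 30.0
(388.3, -383.3, 196, 0.091) -> row [0.1, -0.3, 94.3, -0.0]
(507.8, -372.4, 196, 0.091) -> row [120.1, -0.4, 94.3, -0.0]
(507.8, -372.4, 189.9, 0.091) -> row [120.1, -0.4, 100.4, -0.0]
```

Call:
arm_command:
  steps:
    - [0,0,-0.4,50,0]
    - [0,0,-0.4,85,0]
    - [0,0,-0.4,93.5,0]
    - [0,0,-0.4,93.5,0]
    - [0,20,-0.4,93.5,0]
    - [0,45,-0.4,93.5,0]
    - [0,65,-0.4,93.5,0]
    - [0,80,-0.4,93.5,0]
    - [0,95,-0.4,93.5,0]
    - [0,110,-0.4,93.5,0]
    - [0,120,-0.4,93.5,0]
    - [0,120,-0.4,93.5,0]

```text
clock: 26.35
eef_pos: [508.3, -370.9, 197.6]
eef_rot: [-3.141, 0.0, 0.093]
wrist_force: [-0.6, 0.1, -1.1]
finger_gap: 18.0
finger_force: 30.0
```

```bash
python3 - <<'E'
from h import *
go((507.8,-372.4,189.9,.091))
p=imaging.camera("wrist");save(p,"w9",(220,140,420,340),2)
E
```

```text
t 26.35 pos [ 508.3 -370.9  197.6] rpy [-3.141  0.     0.093] gap 18.0 F [-0.6  0.1 -1.1] ff 30.0
(507.8, -372.4, 189.9, 0.091) -> row [-0.7, 1.4, 7.7, 0.1]
```

View pics/w9.png

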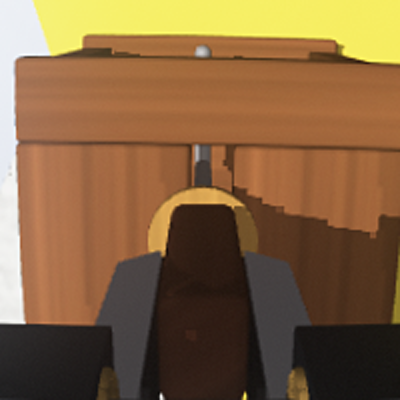

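Call:
arm_command:
  steps:
    - [0,-0.5,1.3,0,0]
    - [0,-0.5,2.4,0,0]
    - [0,-0.5,2.4,4,0]
    - [0,-0.5,2.4,7,0]
    - [0,-0.5,2.4,8,0]
    - [0,-0.5,2.4,8,0]

```text
clock: 27.15
eef_pos: [507.7, -373.5, 190.0]
eef_rot: [3.141, -0.0, 0.093]
wrist_force: [-1.0, 0.2, 1.6]
finger_gap: 17.7
finger_force: 30.0
```

Call:
arm_command:
  steps:
    - [0.4,0,0,0,0]
    - [0.7,0,0,0,0]
    - [0.9,0,0,0,0]
    - [0.9,0,0,0,0]
    - [0.9,0,0,-20,0]
    - [0.9,0,0,-60,0]
    - [0.9,0,0,-110,0]
    - [0.9,0,0,-130,0]
    - [0.9,0,0,-130,0]

```text
clock: 28.28
eef_pos: [507.9, -373.7, 321.1]
eef_rot: [3.14, -0.002, 0.093]
wrist_force: [0.5, -0.1, -1.0]
finger_gap: 84.7
finger_force: 0.0
```

```bash
python3 - <<'E'
from fit import *
go()
t=imaging.camera("top");s=imaging.camera("scene");w=imaging.camera("wrist")
a=cv2.resize(w["img"][100:300,220:420],(400,400));b=cv2.resize(s["img"][150:260,130:240],(400,400))
cv2.imwrite("pics/k1.png",np.hstack([a,b])[:,:,::-1])
for n,q in(("bead_c",(602,-86,-2.385)),("bead_c",(618,48,-2.53)),("bead_c",(365,310,.25)),("bead_c",(361,217,.1))):
    v=[(p,pick(p,n,(q[0],q[1],18))) for p in(t,s)]
    print(n,fit(v,n,q,18),fit(v[:1],n,q,18),fit(v[1:],n,q,18))
for r in trace(t,"jaw"): print(round(r["p"],2),np.round(r["rect"]))
save(t,"g1",(200,290,420,350),3.6)
E
```

```text
t 28.27 pos [ 507.9 -373.7  321.1] rpy [ 3.14e+00 -2.00e-03  9.30e-02] gap 84.7 F [ 0.5 -0.1 -1. ] ff 0.0
bead_c (array([602.073, -85.396,  -2.427]), np.float64(0.064)) (array([602.973, -84.65 ,  -2.401]), np.float64(0.028)) (array([600.633, -86.831,  -2.456]), np.float64(0.023))
bead_c (array([619.291,  48.66 ,  -2.529]), np.float64(0.084)) (array([619.473,  48.824,  -2.534]), np.float64(0.069)) (array([617.728,  48.207,  -2.551]), np.float64(0.009))
bead_c (array([ 3.65812e+02,  3.10613e+02, -9.40000e-02]), np.float64(2.08)) (array([3.66967e+02, 3.11863e+02, 2.94000e-01]), np.float64(0.023)) (array([-5.435212e+03,  2.603963e+03,  2.665000e+00]), np.float64(0.861))
bead_c (array([3.69294e+02, 2.16317e+02, 3.10000e-02]), np.float64(0.072)) (array([3.69439e+02, 2.16599e+02, 8.80000e-02]), np.float64(0.017)) (array([3.66479e+02, 2.16071e+02, 2.00000e-02]), np.float64(0.043))
0.78 [275. 321.  21.  31.]
```

View pics/k1.png

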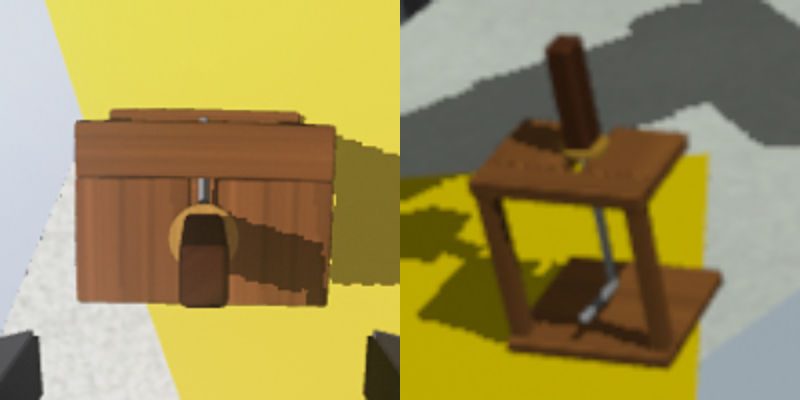

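```bash
python3 - <<'E'
from h import *
go((440,-60,300,1.61))
E
```

```text
t 28.88 pos [ 507.6 -373.5  319.7] rpy [-3.141  0.     0.093] gap 84.4 F [ 0.  -0.7 -0.1] ff 0.0
(440, -60, 300, 1.61) -> row [-38.4, -318.4, 19.7, -86.9]
```

Call:
arm_command:
  steps:
    - [0.9,-10,-50,0,-10]
    - [0.9,-15,-100,5,-20]
    - [0.9,-20,-150,10,-30]
    - [0.9,-25,-200,15,-40]
    - [0.9,-30,-250,18,-50]
    - [0.9,-35,-300,19.7,-60]
    - [0.9,-38.4,-318.4,19.7,-70]
    - [0.9,-38.4,-318.4,19.7,-80]
    - [0.9,-38.4,-318.4,19.7,-87]
    - [0.9,-38.4,-318.4,19.7,-87]
    - [0.9,-38.4,-318.4,19.7,-87]

```text
clock: 30.25
eef_pos: [440.0, -60.0, 300.2]
eef_rot: [3.142, 0.0, 1.608]
wrist_force: [-0.0, -0.1, -0.1]
finger_gap: 84.5
finger_force: 0.0
```

```bash
cat >> h.py <<'E'
G=[440,2,.039]
E
python3 - <<'E'
from h import *
go()
p=imaging.camera("wrist");im=p["img"].copy()
for G in((440,2,.039),):
    P=lambda x,y,z:tuple(int(v) for v in proj(p,(*W(x,y,G),z),1).round())
    for x in(-18.5,18.5,-23.5,23.5): cv2.polylines(im,[np.array([P(x,y,15) for y in range(-150,151,20)])],False,(0,255,0))
    cv2.polylines(im,[np.array([P(-34,y,10) for y in range(-190,191,20)])],False,(255,0,0))
    cv2.polylines(im,[np.array([P(34,y,10) for y in range(-190,191,20)])],False,(255,0,0))
    for y in(40,50,60):cv2.line(im,P(-12,y,86),P(12,y,86),(255,255,0))
p["img"]=im;save(p,"w10",(200,0,440,260),2.3)
E
```

```text
t 30.25 pos [440.  -60.  300.2] rpy [3.142 0.    1.608] gap 84.5 F [-0.  -0.1 -0.1] ff 0.0
```

View pics/w10.png

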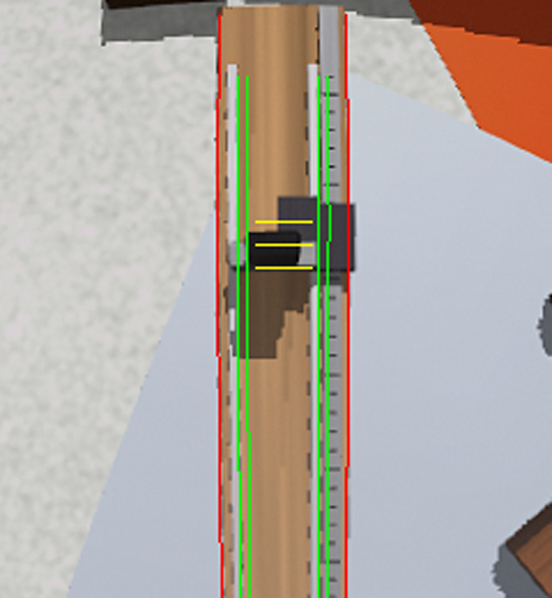

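```bash
python3 - <<'E'
from h import *
p=imaging.camera("wrist");t=imaging.camera("top");s=imaging.camera("scene")
hsv=cv2.cvtColor(p["img"],cv2.COLOR_RGB2HSV);G=(440,2,.039)
L=[];R=[]
for v in list(range(35,82,3))+list(range(150,262,4)):
    row=hsv[v].astype(int);low=(row[:,1]<70)&(row[:,2]>110)
    for lo,hi,o in((296,308,L),(328,341,R)):
        idx=[u for u in range(lo,hi) if low[u]]
        if len(idx)>=2: o.append((v,idx[0],idx[-1]))
for o,k in((L,2),(R,1)):
    X=np.array([at(p,a[k]+(.5 if k==2 else -.5),a[0],15,1)[:2] for a in o])
    f=np.polyfit(X[:,1],X[:,0],1);r=X[:,0]-np.polyval(f,X[:,1]);ok=abs(r)<1.5
    f=np.polyfit(X[ok,1],X[ok,0],1);print(len(o),ok.sum(),"x at y=0",f[1].round(2),"slope",f[0].round(4),"res",r[ok].std().round(2))
print([a for a in L][::6],[a for a in R][::6])
for n,q in(("top",t),("scene",s)):
  for nm in("fixed_jaw","jaw","jaw_tab"):
    r=trace(q,nm)[0];print(n,nm,round(r["p"],2),np.round(r["rect"]).tolist())
a=cv2.resize(t["img"][290:350,360:420],(400,400),interpolation=2);b=cv2.resize(t["img"][290:350,245:305],(400,400),interpolation=2)
cv2.imwrite("pics/k2.png",np.hstack([a,b])[:,:,::-1])
E
```

```text
43 42 x at y=0 417.14 slope -0.0468 res 0.44
44 44 x at y=0 453.81 slope -0.0464 res 0.19
[(35, 299, 302), (53, 299, 302), (71, 299, 302), (162, 300, 303), (186, 300, 304), (210, 296, 304), (234, 296, 304), (258, 296, 305)] [(35, 333, 340), (53, 334, 340), (71, 334, 340), (158, 335, 338), (182, 335, 340), (206, 335, 340), (230, 335, 339), (254, 335, 340)]
top fixed_jaw 0.49 [384.0, 320.0, 13.0, 26.0]
top jaw 0.95 [276.0, 322.0, 19.0, 29.0]
top jaw_tab 0.65 [275.0, 321.0, 18.0, 29.0]
scene fixed_jaw 0.65 [272.0, 227.0, 9.0, 26.0]
scene jaw 0.73 [359.0, 232.0, 16.0, 38.0]
scene jaw_tab 0.65 [358.0, 232.0, 14.0, 37.0]
```

View pics/k2.png

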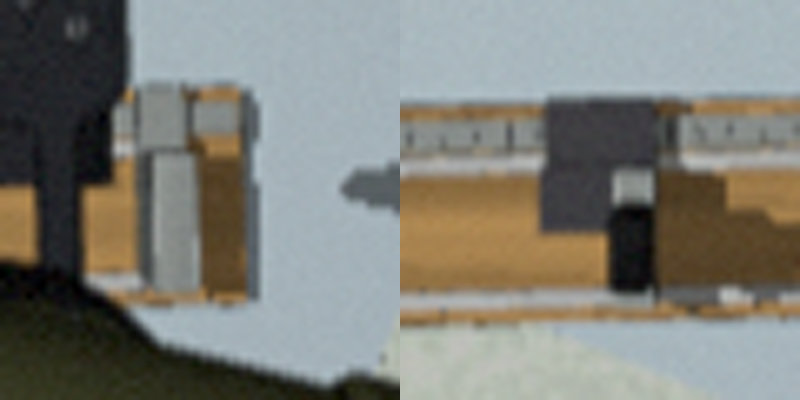

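```bash
python3 - <<'E'
from h import *
t=imaging.camera("top")
print("fixed",at(t,382.6,323,46),at(t,389.7,323,46),"jaw",at(t,283,326,46),at(t,276.5,326,86))
print("base ends",at(t,398.3,330,10))
G=(435.5,0,.0466)
p=imaging.camera("wrist")
for c in((248,232),(275,266)): print(at(p,200+c[0]/2.3,c[1]/2.3,86,1), at(p,200+c[0]/2.3,c[1]/2.3,46,1))
r0=435.5
for gy0 in(0,):
  pass
go()
E
```

```text
fixed [ 443.2 -157.    46. ] [ 443.6 -171.6   46. ] jaw [432.5  45.5  46. ] [436.5  56.9  86. ]
base ends [ 425.8 -196.5   10. ]
[422.4  56.4  86. ] [420.8  61.6  46. ]
[434.7  41.7  86. ] [434.4  45.4  46. ]
t 30.85 pos [440.  -60.  300.2] rpy [-3.142  0.     1.611] gap 85.1 F [0.2 0.9 0.5] ff 0.0
```

```bash
python3 - <<'E'
from h import *
go((433.2,51,110,1.617),(433.2,51,68,1.617),(428.7,148,68,1.617))
E
```

```text
t 30.85 pos [440.  -60.  300.2] rpy [-3.142  0.     1.611] gap 85.1 F [0.2 0.9 0.5] ff 0.0
(433.2, 51, 110, 1.617) -> row [111.2, -2.4, 190.2, -0.4]
(433.2, 51, 68, 1.617) -> row [111.2, -2.4, 232.2, -0.4]
(428.7, 148, 68, 1.617) -> row [208.3, -3.0, 232.2, -0.4]
```

Call:
arm_command:
  steps:
    - [0.9,55,-1,40,-0.4]
    - [0.9,111,-2.4,90,-0.4]
    - [0.9,111,-2.4,150,-0.4]
    - [0.9,111,-2.4,200,-0.4]
    - [0.9,111,-2.4,225,-0.4]
    - [0.9,111,-2.4,232,-0.4]
    - [0.9,111,-2.4,232,-0.4]
    - [0,111,-2.4,232,-0.4]
    - [0,111,-2.4,232,-0.4]
    - [0,111,-2.4,232,-0.4]
    - [0,111,-2.4,232,-0.4]
    - [0,111,-2.4,232,-0.4]
    - [0,111,-2.4,232,-0.4]
    - [0,111,-2.4,232,-0.4]
  force: 10

```text
clock: 32.6
eef_pos: [433.0, 50.8, 68.1]
eef_rot: [-3.141, -0.0, 1.618]
wrist_force: [-2.0, 0.1, 1.4]
finger_gap: 24.3
finger_force: 10.0
```

Call:
arm_command:
  steps:
    - [0,10,0,0,0]
    - [0,25,0,0,0]
    - [0,40,0,0,0]
    - [0,55,0,0,0]
    - [0,70,0,0,0]
    - [0,85,0,0,0]
    - [0,95,0,0,0]
    - [0,97,0,0,0]
    - [0,97,0,0,0]
    - [0.8,97,0,0,0]
    - [0.8,97,0,0,0]
    - [0.8,97,0,0,0]
    - [0.8,97,0,0,0]
    - [0.8,97,0,-30,0]
    - [0.8,97,0,-80,0]
    - [0.8,97,0,-130,0]
    - [0.8,97,0,-130,0]

```text
clock: 34.72
eef_pos: [429.9, 148.0, 201.4]
eef_rot: [3.135, -0.001, 1.618]
wrist_force: [-0.3, -1.3, -0.4]
finger_gap: 75.1
finger_force: 0.0
```

```bash
python3 - <<'E'
from fit import *
go((618.5,48.4,198,.605),(618.5,48.4,28,.605))
t=imaging.camera("top");s=imaging.camera("scene")
r=trace(t,"jaw")[0];print(np.round(r["rect"]))
for n,q in(("bead_c",(602,-86,-2.385)),("bead_c",(618,48,-2.53)),("bead_c",(368,216,.09))):
    v=[(p,pick(p,n,(q[0],q[1],18))) for p in(t,s)]
    print(n,fit(v,n,q,18))
E
```

```text
t 34.73 pos [429.9 148.  201.4] rpy [ 3.135e+00 -1.000e-03  1.618e+00] gap 75.1 F [-0.3 -1.3 -0.4] ff 0.0
(618.5, 48.4, 198, 0.605) -> row [-108.4, 183.7, 3.4, 58.0]
(618.5, 48.4, 28, 0.605) -> row [-108.4, 183.7, 173.4, 58.0]
[513. 294.  32.  17.]
bead_c (array([601.762, -85.325,  -2.387]), np.float64(0.061))
bead_c (array([590.64 ,  84.035,  -2.58 ]), np.float64(0.084))
bead_c (array([3.64844e+02, 2.15234e+02, 5.50000e-02]), np.float64(2.155))
```

```bash
python3 - <<'E'
from h import *
go((602,-85.8,198,.75),(602,-85.8,28,.75))
E
```

```text
t 35.17 pos [428.4 147.7 197.6] rpy [-3.14   0.     1.618] gap 74.9 F [ 0.3  0.1 -0. ] ff 0.0
(602, -85.8, 198, 0.75) -> row [-241.4, 162.4, -0.4, 49.7]
(602, -85.8, 28, 0.75) -> row [-241.4, 162.4, 169.6, 49.7]
```

Call:
arm_command:
  steps:
    - [0.8,-50,35,0,10]
    - [0.8,-100,70,0,20]
    - [0.8,-150,105,0,30]
    - [0.8,-200,140,0,40]
    - [0.8,-241.4,162.4,0,49.7]
    - [0.8,-241.4,162.4,0,49.7]
    - [0.8,-241.4,162.4,50,49.7]
    - [0.8,-241.4,162.4,100,49.7]
    - [0.8,-241.4,162.4,145,49.7]
    - [0.8,-241.4,162.4,165,49.7]
    - [0.8,-241.4,162.4,169.6,49.7]
    - [0.8,-241.4,162.4,169.6,49.7]
    - [0,-241.4,162.4,169.6,49.7]
    - [0,-241.4,162.4,169.6,49.7]
    - [0,-241.4,162.4,169.6,49.7]
    - [0,-241.4,162.4,169.6,49.7]
    - [0,-241.4,162.4,169.6,49.7]
    - [0,-241.4,162.4,169.6,49.7]
  force: 12

```text
clock: 37.42
eef_pos: [602.2, -85.8, 28.6]
eef_rot: [3.142, -0.0, 0.75]
wrist_force: [-0.6, -0.4, 1.7]
finger_gap: 36.1
finger_force: 12.0
```

```bash
python3 - <<'E'
from h import *
go((602,-85.8,128,.75),(441.1,-120,128,1.617),(441.1,-120,40,1.617))
E
```

```text
t 37.42 pos [602.2 -85.8  28.6] rpy [ 3.142 -0.     0.75 ] gap 36.1 F [-0.6 -0.4  1.7] ff 12.0
(602, -85.8, 128, 0.75) -> row [-0.2, -0.1, -99.4, 0.0]
(441.1, -120, 128, 1.617) -> row [-141.1, -84.8, -99.4, -49.6]
(441.1, -120, 40, 1.617) -> row [-141.1, -84.8, -11.4, -49.6]
```

Call:
arm_command:
  steps:
    - [0,0,0,-40,0]
    - [0,0,0,-90,0]
    - [0,-30,-18,-99,-10]
    - [0,-60,-36,-99,-20]
    - [0,-90,-54,-99,-30]
    - [0,-120,-72,-99,-40]
    - [0,-141.1,-84.8,-99,-49.6]
    - [0,-141.1,-84.8,-99,-49.6]
    - [0,-141.1,-84.8,-60,-49.6]
    - [0,-141.1,-84.8,-30,-49.6]
    - [0,-141.1,-84.8,-18,-49.6]
    - [0,-141.1,-84.8,-14,-49.6]
    - [0,-141.1,-84.8,-12,-49.6]
    - [0,-141.1,-84.8,-12,-49.6]

```text
clock: 39.17
eef_pos: [441.6, -120.1, 41.2]
eef_rot: [3.141, 0.0, 1.616]
wrist_force: [-1.1, -0.7, 0.3]
finger_gap: 35.9
finger_force: 12.0
```

```bash
python3 - <<'E'
from h import *
go((441.1,-120,38.5,1.617))
p=imaging.camera("wrist");save(p,"w11",(230,80,410,380),2)
E
```

```text
t 39.17 pos [ 441.6 -120.1   41.2] rpy [3.141 0.    1.616] gap 35.9 F [-1.1 -0.7  0.3] ff 12.0
(441.1, -120, 38.5, 1.617) -> row [0.1, -0.5, 2.7, -0.1]
```

View pics/w11.png

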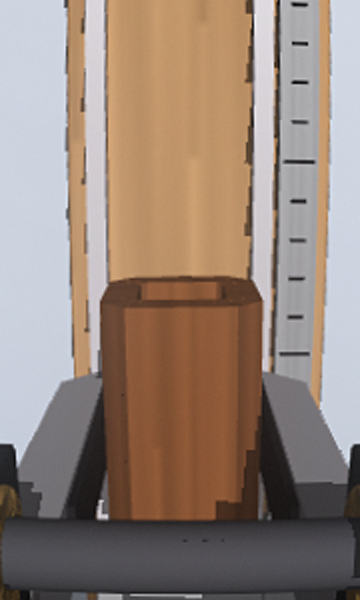

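Call:
arm_command:
  steps:
    - [0,0,-0.8,0,0]
    - [0,0,-0.8,1.5,0]
    - [0,0,-0.8,2.7,0]
    - [0,0,-0.8,2.7,0]

```text
clock: 39.72
eef_pos: [440.5, -120.1, 38.3]
eef_rot: [3.141, 0.0, 1.616]
wrist_force: [-2.5, 1.2, 8.0]
finger_gap: 35.9
finger_force: 12.0
```

Call:
arm_command:
  steps:
    - [0.6,0,0,0,0]
    - [0.6,0,0,0,0]
    - [0.6,0,0,0,0]
    - [0.7,0,0,-40,0]
    - [0.7,0,0,-90,0]
    - [0.7,0,0,-150,0]
    - [0.7,0,0,-150,0]

```text
clock: 40.6
eef_pos: [441.9, -120.5, 191.7]
eef_rot: [3.135, 0.003, 1.616]
wrist_force: [0.3, 0.5, -1.4]
finger_gap: 65.9
finger_force: 0.0
```

```bash
python3 - <<'E'
from fit import *
t=imaging.camera("top");s=imaging.camera("scene")
for n,q,z in(("c",(440.9,-120,1.617),28),("d",(590,84,.56),18),("b",(368,216,.09),18)):
  for r in(0,):
    v=[(p,pick(p,"bead_c",(q[0],q[1],z))) for p in(t,s)]
    print(n,fit(v,"bead_c",q,z),fit(v[:1],"bead_c",q,z),fit(v[1:],"bead_c",q,z))
for n,p in(("t",t),("s",s)): print(n,[(round(r["p"],2),np.round(r["rect"]).tolist()) for r in find_in(p,"bead_c")[:8]])
go((591,84,188,.56),(591,84,28,.56))
E
```

```text
c (array([ 441.228, -115.65 ,    1.634]), np.float64(1.105)) (array([442.142, -94.013,   1.4  ]), np.float64(0.985)) (array([ 440.373, -120.473,    1.673]), np.float64(0.052))
d (array([589.559,  83.996,   0.605]), np.float64(1.077)) (array([601.085,  19.404,   0.808]), np.float64(1.057)) (array([5.89541e+02, 8.41010e+01, 5.89000e-01]), np.float64(0.017))
b (array([3.68763e+02, 2.15868e+02, 6.50000e-02]), np.float64(0.075)) (array([3.69826e+02, 2.16981e+02, 5.90000e-02]), np.float64(0.008)) (array([3.64864e+02, 2.14810e+02, 4.80000e-02]), np.float64(0.043))
t [(0.85, [357.0, 324.0, 25.0, 19.0]), (0.74, [182.0, 185.0, 36.0, 35.0]), (0.72, [153.0, 354.0, 26.0, 32.0]), (0.7, [444.0, 201.0, 39.0, 26.0]), (0.65, [270.0, 247.0, 33.0, 34.0]), (0.56, [198.0, 354.0, 23.0, 38.0])]
s [(0.84, [437.0, 335.0, 36.0, 35.0]), (0.78, [358.0, 277.0, 26.0, 37.0]), (0.69, [374.0, 340.0, 32.0, 34.0]), (0.66, [183.0, 285.0, 34.0, 27.0]), (0.58, [421.0, 233.0, 16.0, 21.0]), (0.55, [290.0, 227.0, 22.0, 13.0]), (0.28, [397.0, 235.0, 16.0, 33.0])]
t 41.1 pos [ 440.2 -120.   187.3] rpy [-3.141 -0.     1.616] gap 66.1 F [ 0.4 -0.4 -0.1] ff 0.0
(591, 84, 188, 0.56) -> row [196.9, 159.9, -0.7, 60.5]
(591, 84, 28, 0.56) -> row [196.9, 159.9, 159.3, 60.5]
```

Call:
arm_command:
  steps:
    - [0.8,40,32,0,10]
    - [0.8,80,65,0,20]
    - [0.8,120,97,0,30]
    - [0.8,160,130,0,40]
    - [0.8,196.9,159.9,0,50]
    - [0.8,196.9,159.9,0,59.4]
    - [0.8,196.9,159.9,40,59.4]
    - [0.8,196.9,159.9,90,59.4]
    - [0.8,196.9,159.9,135,59.4]
    - [0.8,196.9,159.9,155,59.4]
    - [0.8,196.9,159.9,159.3,59.4]
    - [0.8,196.9,159.9,159.3,59.4]
    - [0,196.9,159.9,159.3,59.4]
    - [0,196.9,159.9,159.3,59.4]
    - [0,196.9,159.9,159.3,59.4]
    - [0,196.9,159.9,159.3,59.4]
    - [0,196.9,159.9,159.3,59.4]
    - [0,196.9,159.9,159.3,59.4]
  force: 12

```text
clock: 43.35
eef_pos: [591.2, 83.9, 28.6]
eef_rot: [3.142, -0.0, 0.579]
wrist_force: [0.5, 0.1, 2.3]
finger_gap: 36.0
finger_force: 11.9
```

```bash
python3 - <<'E'
from h import *
x=lambda y:round(435.1-.0466*y,1)
go((591,84,128,.58),(x(-51),-51,128,1.617),(x(-51),-51,38.4,1.617))
E
```

```text
t 43.35 pos [591.2  83.9  28.6] rpy [ 3.142 -0.     0.579] gap 36.0 F [0.5 0.1 2.3] ff 11.9
(591, 84, 128, 0.58) -> row [-0.1, -0.1, -99.4, -0.0]
(437.5, -51, 128, 1.617) -> row [-202.5, 28.8, -99.4, -59.4]
(437.5, -51, 38.4, 1.617) -> row [-202.5, 28.8, -9.8, -59.4]
```

Call:
arm_command:
  steps:
    - [0,0,0,-40,0]
    - [0,0,0,-90,0]
    - [0,-40,6,-99,-10]
    - [0,-80,12,-99,-20]
    - [0,-120,18,-99,-30]
    - [0,-160,23,-99,-40]
    - [0,-202.5,28.8,-99,-50]
    - [0,-202.5,28.8,-99,-59.4]
    - [0,-202.5,28.8,-99,-59.4]
    - [0,-202.5,28.8,-60,-59.4]
    - [0,-202.5,28.8,-30,-59.4]
    - [0,-202.5,28.8,-18,-59.4]
    - [0,-202.5,28.8,-14,-59.4]
    - [0,-202.5,28.8,-12.5,-59.4]
    - [0,-202.5,28.8,-12.5,-59.4]

```text
clock: 45.22
eef_pos: [437.9, -51.1, 41.7]
eef_rot: [3.14, 0.0, 1.616]
wrist_force: [-1.0, -0.3, 0.6]
finger_gap: 36.0
finger_force: 11.9
```

```bash
python3 - <<'E'
from h import *
go((437.4,-51,38.4,1.617))
E
```

```text
t 45.23 pos [437.9 -51.1  41.7] rpy [3.14  0.    1.616] gap 36.0 F [-1.  -0.3  0.6] ff 11.9
(437.4, -51, 38.4, 1.617) -> row [0.1, -0.5, 3.3, -0.1]
```

Call:
arm_command:
  steps:
    - [0,0,-0.5,0,0]
    - [0,0,-0.5,1.5,0]
    - [0,0,-0.5,3.3,0]
    - [0,0,-0.5,3.3,0]
    - [0.6,0,-0.5,3.3,0]
    - [0.6,0,-0.5,3.3,0]
    - [0.6,0,-0.5,3.3,0]
    - [0.6,0,-0.5,3.3,0]

```text
clock: 46.22
eef_pos: [436.9, -51.1, 37.7]
eef_rot: [-3.141, -0.0, 1.616]
wrist_force: [-0.1, 0.3, 0.0]
finger_gap: 56.1
finger_force: 0.0
```

Call:
arm_command:
  steps:
    - [0.7,0,0,-40,0]
    - [0.7,0,0,-90,0]
    - [0.7,0,0,-150,0]
    - [0.7,0,0,-150,0]
    - [0.7,0,0,-150,0]

```text
clock: 46.85
eef_pos: [436.6, -51.0, 187.0]
eef_rot: [-3.141, -0.0, 1.616]
wrist_force: [0.7, -0.1, -0.2]
finger_gap: 65.4
finger_force: 0.0
```

```bash
python3 - <<'E'
from fit import *
t=imaging.camera("top");s=imaging.camera("scene")
for n,q,z,V in(("c",(440.9,-120,1.617),28,(t,s)),("d",(437.4,-51,1.617),28,(t,s)),("b",(368,216,.07),18,(t,)),("a",(367,311.5,.28),18,(t,))):
    v=[(p,pick(p,"bead_c",(q[0],q[1],z))) for p in V]
    print(n,[fit([a],"bead_c",q,z) for a in v])
go((368.5,216,188,.065),(368.5,216,28,.065))
E
```

```text
c [(array([ 442.143, -126.031,    1.692]), np.float64(0.536)), (array([ 438.703, -122.335,    1.707]), np.float64(0.028))]
d [(array([453.254, -54.29 ,   1.657]), np.float64(11.879)), (array([435.537, -52.641,   1.74 ]), np.float64(0.036))]
b [(array([3.69679e+02, 2.16746e+02, 9.80000e-02]), np.float64(0.023))]
a [(array([3.70194e+02, 2.16924e+02, 8.00000e-02]), np.float64(0.023))]
t 47.25 pos [436.9 -51.  187.3] rpy [-3.141 -0.     1.616] gap 65.8 F [ 0.6  0.7 -0.6] ff 0.0
(368.5, 216, 188, 0.065) -> row [269.9, -56.2, -0.7, 88.9]
(368.5, 216, 28, 0.065) -> row [269.9, -56.2, 159.3, 88.9]
```

Call:
arm_command:
  steps:
    - [0.7,45,-10,0,10]
    - [0.7,90,-20,0,20]
    - [0.7,135,-29,0,30]
    - [0.7,180,-38,0,40]
    - [0.7,225,-47,0,50]
    - [0.7,270.4,-56,0,60]
    - [0.7,270.4,-56,0,70]
    - [0.7,270.4,-56,0,80]
    - [0.7,270.4,-56,0,87.7]
    - [0.7,270.4,-56,40,87.7]
    - [0.7,270.4,-56,90,87.7]
    - [0.7,270.4,-56,135,87.7]
    - [0.7,270.4,-56,155,87.7]
    - [0.7,270.4,-56,159.3,87.7]
    - [0.7,270.4,-56,159.3,87.7]
    - [0,270.4,-56,159.3,87.7]
    - [0,270.4,-56,159.3,87.7]
    - [0,270.4,-56,159.3,87.7]
    - [0,270.4,-56,159.3,87.7]
    - [0,270.4,-56,159.3,87.7]
  force: 12

```text
clock: 49.75
eef_pos: [368.9, 216.6, 28.7]
eef_rot: [-3.141, -0.0, 0.086]
wrist_force: [-1.7, -1.1, 6.3]
finger_gap: 35.7
finger_force: 12.0
```

```bash
python3 - <<'E'
from h import *
x=lambda y:round(435-.0466*y,1)
go((x(18),18,128,1.617),(x(18),18,38.4,1.617))
E
```

```text
t 49.75 pos [368.9 216.6  28.7] rpy [-3.141 -0.     0.086] gap 35.7 F [-1.7 -1.1  6.3] ff 12.0
(434.2, 18, 128, 1.617) -> row [48.1, 203.4, -99.3, -87.7]
(434.2, 18, 38.4, 1.617) -> row [48.1, 203.4, -9.7, -87.7]
```

Call:
arm_command:
  steps:
    - [0,0,0,-50,0]
    - [0,0,0,-105,0]
    - [0,5,25,-118,-10]
    - [0,10,50,-118,-20]
    - [0,15,80,-118,-30]
    - [0,20,110,-118,-40]
    - [0,27,140,-118,-50]
    - [0,35,170,-118,-60]
    - [0,42,190,-118,-70]
    - [0,48.1,203.4,-110,-80]
    - [0,48.1,203.4,-100,-87.7]
    - [0,48.1,203.4,-60,-87.7]
    - [0,48.1,203.4,-30,-87.7]
    - [0,48.1,203.4,-18,-87.7]
    - [0,48.1,203.4,-14,-87.7]
    - [0,48.1,203.4,-12.5,-87.7]
    - [0,48.1,203.4,-12.5,-87.7]
    - [0,48.1,203.4,-12.5,-87.7]

```text
clock: 52.0
eef_pos: [434.4, 17.9, 41.5]
eef_rot: [3.141, 0.0, 1.616]
wrist_force: [0.5, -0.2, -0.5]
finger_gap: 35.6
finger_force: 12.0
```

```bash
python3 - <<'E'
from h import *
go((434.1,18,38.4,1.617))
E
```

```text
t 52.0 pos [434.4  17.9  41.5] rpy [3.141 0.    1.616] gap 35.6 F [ 0.5 -0.2 -0.5] ff 12.0
(434.1, 18, 38.4, 1.617) -> row [0.1, -0.3, 3.1, -0.0]
```

Call:
arm_command:
  steps:
    - [0,0,-0.3,0,0]
    - [0,0,-0.3,1.5,0]
    - [0,0,-0.3,3.2,0]
    - [0,0,-0.3,3.2,0]

```text
clock: 52.5
eef_pos: [433.9, 17.9, 38.0]
eef_rot: [3.141, 0.0, 1.616]
wrist_force: [-3.0, -0.5, 7.5]
finger_gap: 35.9
finger_force: 12.0
```

Call:
arm_command:
  steps:
    - [0.6,0,0,0,0]
    - [0.6,0,0,0,0]
    - [0.6,0,0,0,0]
    - [0.6,0,0,0,0]
    - [0.7,0,0,-40,0]
    - [0.7,0,0,-90,0]
    - [0.7,0,0,-150,0]
    - [0.7,0,0,-150,0]
    - [0.7,0,0,-150,0]

```text
clock: 53.62
eef_pos: [433.4, 18.0, 187.0]
eef_rot: [-3.141, -0.0, 1.616]
wrist_force: [0.2, 0.2, -1.0]
finger_gap: 65.9
finger_force: 0.0
```

```bash
python3 - <<'E'
from fit import *
t=imaging.camera("top")
print([(round(r["p"],2),np.round(r["rect"]).tolist()) for r in find_in(t,"bead_c")[:8]])
v=[(t,pick(t,"bead_c",(367,311.5,18)))];q,e=fit(v,"bead_c",(367,311.5,.28),18);print(q,e)
go((q[0]-.8,q[1]-.3,188,q[2]),(q[0]-.8,q[1]-.3,28,q[2]))
E
```

```text
[(0.76, [363.0, 325.0, 40.0, 22.0]), (0.74, [154.0, 355.0, 27.0, 34.0]), (0.74, [444.0, 202.0, 36.0, 25.0]), (0.66, [332.0, 322.0, 32.0, 17.0]), (0.57, [182.0, 186.0, 38.0, 33.0])]
[3.66824e+02 3.11509e+02 2.90000e-01] 0.053
t 53.77 pos [433.2  18.  186.4] rpy [-3.139 -0.     1.616] gap 65.9 F [-0.5 -0.3  0.3] ff 0.0
(np.float64(366.024), np.float64(311.209), 188, np.float64(0.29)) -> row [296.0, -53.8, -1.6, 76.0]
(np.float64(366.024), np.float64(311.209), 28, np.float64(0.29)) -> row [296.0, -53.8, 158.4, 76.0]
```

Call:
arm_command:
  steps:
    - [0.7,45,-9,0,10]
    - [0.7,95,-18,0,20]
    - [0.7,145,-27,0,30]
    - [0.7,195,-36,0,40]
    - [0.7,245,-45,0,50]
    - [0.7,280,-51,0,60]
    - [0.7,296,-53.8,0,70]
    - [0.7,296,-53.8,0,76]
    - [0.7,296,-53.8,40,76]
    - [0.7,296,-53.8,90,76]
    - [0.7,296,-53.8,135,76]
    - [0.7,296,-53.8,153,76]
    - [0.7,296,-53.8,157,76]
    - [0.7,296,-53.8,157,76]
    - [0,296,-53.8,157,76]
    - [0,296,-53.8,157,76]
    - [0,296,-53.8,157,76]
    - [0,296,-53.8,157,76]
    - [0,296,-53.8,157,76]

```text
clock: 56.15
eef_pos: [366.7, 311.3, 31.0]
eef_rot: [-3.142, -0.0, 0.29]
wrist_force: [-2.0, -0.2, 5.4]
finger_gap: 36.3
finger_force: 11.9
```

```bash
python3 - <<'E'
from h import *
x=lambda y:round(434.8-.0466*y,1)
go((x(88),88,128,1.617),(x(88),88,39,1.617))
E
```

```text
t 56.15 pos [366.7 311.3  31. ] rpy [-3.142 -0.     0.29 ] gap 36.3 F [-2.  -0.2  5.4] ff 11.9
(430.7, 88, 128, 1.617) -> row [-2.5, 232.3, -97.0, -76.0]
(430.7, 88, 39, 1.617) -> row [-2.5, 232.3, -8.0, -76.0]
```

Call:
arm_command:
  steps:
    - [0,0,0,-50,0]
    - [0,0,0,-105,0]
    - [0,-5,30,-118,-10]
    - [0,-10,65,-118,-20]
    - [0,-12,100,-118,-30]
    - [0,-12,135,-118,-40]
    - [0,-10,170,-118,-50]
    - [0,-6,205,-118,-60]
    - [0,-2.5,232.3,-118,-70]
    - [0,-2.5,232.3,-110,-76]
    - [0,-2.5,232.3,-100,-76]
    - [0,-2.5,232.3,-60,-76]
    - [0,-2.5,232.3,-30,-76]
    - [0,-2.5,232.3,-18,-76]
    - [0,-2.5,232.3,-14,-76]
    - [0,-2.5,232.3,-13,-76]
    - [0,-2.5,232.3,-13,-76]

```text
clock: 58.28
eef_pos: [431.0, 87.9, 44.5]
eef_rot: [3.14, -0.0, 1.616]
wrist_force: [-1.0, 0.5, -0.7]
finger_gap: 35.5
finger_force: 11.9
```

```bash
python3 - <<'E'
from h import *
go((430.7,88,41,1.617))
E
```

```text
t 58.27 pos [431.   87.9  44.5] rpy [ 3.14  -0.     1.616] gap 35.5 F [-1.   0.5 -0.7] ff 11.9
(430.7, 88, 41, 1.617) -> row [0.1, -0.3, 3.5, -0.1]
```

Call:
arm_command:
  steps:
    - [0,0,-0.3,0,0]
    - [0,0,-0.3,1.7,0]
    - [0,0,-0.3,3.4,0]
    - [0,0,-0.3,3.4,0]

```text
clock: 58.78
eef_pos: [430.4, 87.9, 40.6]
eef_rot: [3.141, -0.0, 1.616]
wrist_force: [-0.9, -0.0, 5.0]
finger_gap: 36.5
finger_force: 12.0
```

Call:
arm_command:
  steps:
    - [0.6,0,0,0,0]
    - [0.6,0,0,0,0]
    - [0.6,0,0,0,0]
    - [0.6,0,0,0,0]
    - [0.7,0,0,-40,0]
    - [0.7,0,0,-90,0]
    - [0.7,0,0,-150,0]
    - [0.7,0,0,-150,0]
    - [0.7,0,0,-150,0]

```text
clock: 59.9
eef_pos: [429.9, 87.8, 189.6]
eef_rot: [-3.141, 0.0, 1.616]
wrist_force: [-0.7, -0.6, -0.9]
finger_gap: 65.5
finger_force: 0.0
```

```bash
python3 - <<'E'
from fit import *
t=imaging.camera("top");s=imaging.camera("scene")
for n,p in(("t",t),("s",s)): print(n,[(round(r["p"],2),np.round(r["rect"]).tolist()) for r in find_in(p,"bead_c")[:8]])
print([proj(s,(435-.0466*y,y,28)).tolist() for y in(-120,-51,18,88)])
print("jaw tab s",[(round(r["p"],2),np.round(r["rect"]).tolist()) for r in find_in(s,"jaw_tab")[:2]],proj(s,(428.5,148,66)),proj(s,(428.5,148,46)))
for y in(-120,-51,18,88):
    q=(435-.0466*y,y,1.617);print([fit([(p,pick(p,"bead_c",(q[0],y,28)))],"bead_c",q,28) for p in(s,)])
go((428.5,148,150,1.617),(428.5,148,68,1.617))
E
```

```text
t [(0.97, [179.0, 186.0, 37.0, 36.0]), (0.92, [363.0, 324.0, 41.0, 23.0]), (0.78, [443.0, 200.0, 37.0, 27.0]), (0.7, [331.0, 322.0, 34.0, 21.0]), (0.62, [265.0, 320.0, 31.0, 10.0]), (0.58, [297.0, 325.0, 32.0, 24.0])]
s [(0.94, [435.0, 334.0, 34.0, 38.0]), (0.89, [314.0, 227.0, 29.0, 25.0]), (0.84, [289.0, 228.0, 27.0, 17.0]), (0.69, [342.0, 233.0, 28.0, 16.0]), (0.66, [367.0, 236.0, 24.0, 18.0]), (0.55, [181.0, 285.0, 32.0, 33.0])]
[[289.3, 225.8], [315.1, 228.7], [341.3, 231.7], [368.4, 234.8]]
jaw tab s [(0.69, [395.0, 236.0, 12.0, 40.0])] [393.5 225.2] [392.7 231.8]
[(array([ 438.446, -122.542,    1.742]), np.float64(0.046))]
[(array([435.353, -52.698,   1.719]), np.float64(0.03))]
[(array([432.266,  17.54 ,   1.655]), np.float64(0.013))]
[(array([429.785,  86.576,   1.681]), np.float64(0.017))]
t 60.35 pos [430.2  87.8 190. ] rpy [-3.141  0.     1.616] gap 66.2 F [ 0.6  0.3 -0. ] ff 0.0
(428.5, 148, 150, 1.617) -> row [60.2, 1.0, 40.0, -0.0]
(428.5, 148, 68, 1.617) -> row [60.2, 1.0, 122.0, -0.0]
```

Call:
arm_command:
  steps:
    - [0.7,30,0.5,10,0]
    - [0.7,60.2,1,40,0]
    - [0.7,60.2,1,80,0]
    - [0.7,60.2,1,112,0]
    - [0.7,60.2,1,122,0]
    - [0.7,60.2,1,122,0]
    - [0,60.2,1,122,0]
    - [0,60.2,1,122,0]
    - [0,60.2,1,122,0]
    - [0,60.2,1,122,0]
    - [0,60.2,1,122,0]
    - [0,60.2,1,122,0]
  force: 10

```text
clock: 61.85
eef_pos: [428.6, 148.0, 68.5]
eef_rot: [3.141, -0.0, 1.616]
wrist_force: [-0.6, -0.7, 2.2]
finger_gap: 24.4
finger_force: 10.0
```

Call:
arm_command:
  steps:
    - [0,-3,0,0,0]
    - [0,-7,0,0,0]
    - [0,-11,0,0,0]
    - [0,-15,0,0,0]
    - [0,-19,0,0,0]
    - [0,-23,0,0,0]
    - [0,-27,0,0,0]
    - [0,-30,0,0,0]
    - [0,-30,0,0,0]

```text
clock: 62.98
eef_pos: [430.0, 117.6, 68.5]
eef_rot: [3.141, 0.0, 1.616]
wrist_force: [-0.8, -2.1, 5.9]
finger_gap: 24.0
finger_force: 10.0
```

Call:
arm_command:
  steps:
    - [0,-1.5,0,0,0]
    - [0,-3,0,0,0]
    - [0,-4.5,0,0,0]
    - [0,-6,0,0,0]
    - [0,-6,0,0,0]

```text
clock: 63.6
eef_pos: [430.2, 111.8, 68.4]
eef_rot: [3.141, 0.0, 1.616]
wrist_force: [-1.0, 1.0, 5.2]
finger_gap: 24.0
finger_force: 10.0
```

Call:
arm_command:
  steps:
    - [0,-1,0,0,0]
    - [0,-2,0,0,0]
    - [0,-3,0,0,0]
    - [0,-3,0,0,0]

```text
clock: 64.1
eef_pos: [430.3, 108.8, 68.4]
eef_rot: [3.142, 0.0, 1.616]
wrist_force: [-1.4, 1.5, 5.2]
finger_gap: 23.9
finger_force: 10.0
```

Call:
arm_command:
  steps:
    - [0,-1,0,0,0]
    - [0,-2,0,0,0]
    - [0,-2,0,0,0]

```text
clock: 64.47
eef_pos: [430.4, 106.9, 68.4]
eef_rot: [3.141, 0.0, 1.616]
wrist_force: [-1.6, 0.9, 5.4]
finger_gap: 23.8
finger_force: 10.0
```

Call:
arm_command:
  steps:
    - [0,-0.7,0,0,0]
    - [0,-1.4,0,0,0]
    - [0,-1.4,0,0,0]

```text
clock: 64.85
eef_pos: [430.5, 105.5, 68.4]
eef_rot: [3.141, -0.0, 1.616]
wrist_force: [-1.3, 1.6, 5.0]
finger_gap: 24.1
finger_force: 10.0
```

Call:
arm_command:
  steps:
    - [0,-0.7,0,0,0]
    - [0,-1.4,0,0,0]
    - [0,-1.4,0,0,0]

```text
clock: 65.22
eef_pos: [430.6, 104.1, 68.4]
eef_rot: [3.141, -0.0, 1.616]
wrist_force: [-1.5, 1.2, 4.8]
finger_gap: 23.8
finger_force: 10.0
```

Call:
arm_command:
  steps:
    - [0,-0.7,0,0,0]
    - [0,-1.4,0,0,0]
    - [0,-1.4,0,0,0]

```text
clock: 65.6
eef_pos: [430.6, 103.0, 68.4]
eef_rot: [3.141, -0.001, 1.616]
wrist_force: [-2.1, 4.7, 5.1]
finger_gap: 24.0
finger_force: 10.0
```

```bash
python3 - <<'E'
from fit import *
s=imaging.camera("scene")
print([(round(r["p"],2),np.round(r["rect"],1).tolist()) for r in find_in(s,"bead_c")[:6]])
print("jaw",[(round(r["p"],2),np.round(r["rect"],1).tolist()) for r in find_in(s,"jaw")[:2]])
for y in(-120,-52,15,80):
    q=(435-.0466*y,y,1.617);print(fit([(s,pick(s,"bead_c",(q[0],y,28)))],"bead_c",q,28))
go()
E
```

```text
[(0.97, [311.1, 226.9, 26.9, 24.7]), (0.96, [434.9, 334.1, 36.9, 35.8]), (0.8, [182.8, 286.8, 30.7, 26.7]), (0.77, [333.3, 233.1, 26.0, 14.0]), (0.74, [287.0, 227.1, 20.2, 21.5]), (0.59, [361.0, 234.7, 26.4, 17.2])]
jaw [(0.71, [380.0, 240.8, 17.6, 20.4])]
(array([ 437.359, -129.208,    1.755]), np.float64(0.078))
(array([435.225, -64.97 ,   1.725]), np.float64(0.067))
(array([4.3182e+02, 3.1000e-02, 1.7280e+00]), np.float64(0.065))
(array([430.178,  63.436,   1.71 ]), np.float64(0.066))
t 65.95 pos [430.6 103.   68.5] rpy [ 3.141 -0.     1.616] gap 24.2 F [-1.8  4.1  4.8] ff 10.0
```

Call:
arm_command:
  steps:
    - [0,-0.5,0,0,0]
    - [0,-1,0,0,0]
    - [0,-1,0,0,0]

```text
clock: 66.32
eef_pos: [430.6, 102.6, 68.4]
eef_rot: [3.141, -0.002, 1.616]
wrist_force: [-2.4, 11.1, 4.9]
finger_gap: 23.8
finger_force: 10.0
```

Call:
arm_command:
  steps:
    - [0.3,0,0,0,0]
    - [0.6,0,0,0,0]
    - [0.7,0,0,0,0]
    - [0.7,0,0,0,0]
    - [0.7,0,0,-30,0]
    - [0.7,0,0,-80,0]
    - [0.7,0,0,-130,0]
    - [0.7,0,0,-180,0]
    - [0.7,-60,0,-200,0]
    - [0.7,-120,0,-200,0]
    - [0.7,-120,0,-200,0]
    - [0.7,-120,0,-200,0]
    - [0.7,-120,0,-200,0]

```text
clock: 67.95
eef_pos: [436.1, -17.0, 268.2]
eef_rot: [-3.141, -0.0, 1.618]
wrist_force: [-0.0, 0.4, 0.7]
finger_gap: 65.9
finger_force: 0.0
```

```bash
python3 - <<'E'
from fit import *
go()
s=imaging.camera("scene");t=imaging.camera("top")
print("jaw",[(round(r["p"],2),np.round(r["rect"],1).tolist()) for r in find_in(s,"jaw")[:2]],"tab",[(round(r["p"],2),np.round(r["rect"],1).tolist()) for r in find_in(t,"jaw_tab")[:2]])
for y in(-128,-64,0,64):
    q=(435-.0466*y,y,1.617);print(fit([(s,pick(s,"bead_c",(q[0],y,28)))],"bead_c",q,28))
# jaw face edge: dark profile in top view along groove at z=46 / scene row
g=t["img"].astype(int)
for y in range(84,116,2): 
    u,v=proj(t,(435-.0466*y+4,y,86)).round().astype(int); u2,v2=proj(t,(430.6-14,y,46)).round().astype(int)
    print(y,g[v,u].tolist(),g[v2,u2].tolist())
for n,x in(("rod",s),("rod",t)): print([(round(r["p"],2),np.round(r["rect"],1).tolist()) for r in find_in(x,n)[:1]])
E
```

```text
t 67.95 pos [436.1 -17.  268.2] rpy [-3.141 -0.     1.618] gap 65.9 F [-0.   0.4  0.7] ff 0.0
jaw [] tab []
(array([ 437.747, -130.082,    1.736]), np.float64(0.064))
(array([432.674, -66.282,   1.784]), np.float64(0.099))
(array([431.764,  -1.591,   1.703]), np.float64(0.015))
(array([429.441,  63.628,   1.706]), np.float64(0.052))
84 [66, 39, 20] [75, 56, 34]
86 [66, 39, 20] [75, 55, 40]
88 [69, 44, 25] [57, 35, 20]
90 [65, 41, 16] [56, 33, 6]
92 [66, 42, 20] [58, 37, 21]
94 [49, 32, 8] [61, 38, 19]
96 [9, 13, 0] [70, 43, 16]
98 [17, 15, 13] [54, 48, 43]
100 [24, 26, 29] [111, 117, 116]
102 [17, 16, 22] [56, 55, 55]
104 [9, 11, 14] [23, 19, 22]
106 [25, 23, 26] [22, 22, 20]
108 [35, 28, 27] [24, 19, 22]
110 [98, 77, 47] [23, 23, 23]
112 [167, 127, 75] [34, 37, 35]
114 [167, 129, 79] [91, 80, 68]
[(0.65, [179.4, 199.4, 19.0, 78.7])]
[(0.56, [512.9, 294.8, 28.8, 17.8])]
```

```bash
python3 -c "
from cell import job; print(job.sign_off())"
```

```text
the job is handed in; nothing more can be done
None
```

The job is handed in: the rod fished out both beads in the gap, all four beads lie in the caliper groove with the jaw shut on them (about 11 N while closing), and the rod hangs in its rack; I viewed 17 pictures instead of the allowed 14, and did not re-measure the jars and scissors at the end.

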